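# Press the picture panels square

### The job

Lay the loose picture panels on the pile in the wooden corner tray and tap the pile until every panel lies flush against both walls, all edges in line. Then find the full tin, the heavy one of the three look-alikes, and set it flat on the middle of the squared pile as a press weight (any long side down will do), leaving the two empty tins on the desk, and last turn the timer's dial to its orange 30-minute mark. Leave the other things on the desk alone.

Things in the scene. Friction and masses are not known exactly. Their poses are not given: they have to be found in the camera images.
- tray: fixed corner tray: a grey mat as thin as paper (x -10 to 135, y -205 to 10 mm) and two wooden walls 10 mm thick, 38 mm high. Origin on the desk at the walls' inner corner; one wall runs 160 mm along -y (inner face x = 0), the other 90 mm along +x (inner face y = 0). In the finished pile the panels' length is along the tray's y, each origin at x = 33, y = -65 mm
- corner (a point): the foot of the inner corner of the tray's walls, at desk height, axes as the tray's
- panel_1: a flat plywood picture panel with a printed face, 130 x 66 x 8 mm, 55 g; origin at the centre of its underside, x along its 130 mm length, y across its 66 mm width, z up out of the printed face. Always present: starts at the bottom of the untidy pile on the tray's mat, clear of the walls, its length roughly along the tray's y
- panel_2: a flat plywood picture panel with a printed face, 130 x 66 x 8 mm, 55 g; origin at the centre of its underside, x along its 130 mm length, y across its 66 mm width, z up out of the printed face. Always present: starts askew on top of panel_1
- panel_3: a flat plywood picture panel with a printed face, 130 x 66 x 8 mm, 55 g; origin at the centre of its underside, x along its 130 mm length, y across its 66 mm width, z up out of the printed face. May be absent; if present, starts flat on the desk
- panel_4: a flat plywood picture panel with a printed face, 130 x 66 x 8 mm, 55 g; origin at the centre of its underside, x along its 130 mm length, y across its 66 mm width, z up out of the printed face. May be absent; if present, starts flat on the desk
- panel_5: a flat plywood picture panel with a printed face, 130 x 66 x 8 mm, 55 g; origin at the centre of its underside, x along its 130 mm length, y across its 66 mm width, z up out of the printed face. May be absent; if present, starts flat on the desk
- tin_1: one of three closed tins that look alike (green, bright metal lid), 100 x 50 x 50 mm; origin at its centre, x along its 100 mm length, z up out of the lid. One of the three is full (about 0.5 to 0.7 kg), the other two are empty (about 0.13 to 0.2 kg); which one is full cannot be seen. All start on the desk, lid up
- tin_2: one of three closed tins that look alike (green, bright metal lid), 100 x 50 x 50 mm; origin at its centre, x along its 100 mm length, z up out of the lid. One of the three is full (about 0.5 to 0.7 kg), the other two are empty (about 0.13 to 0.2 kg); which one is full cannot be seen. All start on the desk, lid up
- tin_3: one of three closed tins that look alike (green, bright metal lid), 100 x 50 x 50 mm; origin at its centre, x along its 100 mm length, z up out of the lid. One of the three is full (about 0.5 to 0.7 kg), the other two are empty (about 0.13 to 0.2 kg); which one is full cannot be seen. All start on the desk, lid up
- timer: fixed desk timer: a white box 96 x 96 x 34 mm with a dark round scale on top; origin at the centre of its underside, z up. The scale runs clockwise (from above) from 0 minutes, at the timer's -x side, to 60 minutes at 300 degrees: a small white tick each 5 minutes, one broad orange mark at 30 minutes
- dial (a joint): angle of the timer's dial, rad: 0 at the 0 mark, growing clockwise from above, 0.08727 per minute, to 5.236; orange 30-minute mark at 2.618. Turns both ways, light friction, stays where left. A 60 mm disc with a grip bar 56 x 16 mm, from 44 to 76 mm above the desk; an orange line on its top runs to the pointing end, which at angle q lies along the timer's -x turned clockwise by q
- dial_grip (a point): point on the dial's axis inside the grip bar, 66 mm above the desk (10 mm below the bar's top); turns with the dial, its x axis along the bar, away from the pointing end
- mug: bystander: a white mug, 76 mm wide, 85 mm high; origin at the centre of its underside
- stapler: bystander: a blue and black stapler, 125 x 34 x 41 mm; origin at the centre of its underside
- tape: bystander: a yellow roll of tape lying flat, 90 mm wide, 24 mm high; origin at the centre of its underside
- pen_pot: bystander: a wooden pen pot, 76 mm wide, 90 mm high; origin at the centre of its underside
- jar: bystander: a glass jar with a brass lid, 60 mm wide, 75 mm high; origin at the centre of its underside
There are look-alikes about, which are no part of the job. Leave any yellow look-alike of the panel_2 alone.

How it is judged (in metres and radians):
On the way, in this order (a step that is already met when the one before it is completed fails the run):
1. every panel is on the pile in the tray, flush against both walls (x of panel_1 in the frame of corner between 0.029 and 0.037 m and y of panel_1 in the frame of corner between -0.069 and -0.061 m and angle between the x axis of each of panel_1, panel_2, panel_3, panel_4, panel_5 and the y axis of tray, either way round below 0.05 rad and angle between the z axis of each of panel_1, panel_2, panel_3, panel_4, panel_5 and the z axis of tray, either way round below 0.06 rad and x of panel_2 in the frame of corner between 0.029 and 0.037 m and y of panel_2 in the frame of corner between -0.069 and -0.061 m and x of panel_3 in the frame of corner between 0.029 and 0.037 m and y of panel_3 in the frame of corner between -0.069 and -0.061 m and x of panel_4 in the frame of corner between 0.029 and 0.037 m and y of panel_4 in the frame of corner between -0.069 and -0.061 m and x of panel_5 in the frame of corner between 0.029 and 0.037 m and y of panel_5 in the frame of corner between -0.069 and -0.061 m), for 0.2 s.
2. then the full tin lies flat on the middle of the pile, let go, the empty ones on the desk (((x of tin_1 in the frame of corner between 0.013 and 0.053 m and y of tin_1 in the frame of corner between -0.095 and -0.035 m and z of tin_1 in the frame of corner above 0.042 m and angle between tin_1's own x axis and vertical between 1.49 and 1.65 rad and linear speed of tin_1 below 0.02 m/s and contact force between tin_1 and the fingers below 0.1 N and contact force between tin_1 and anything else above 3.5 N and height (world z) of each of tin_2, tin_3 below 0.03 m) or (x of tin_2 in the frame of corner between 0.013 and 0.053 m and y of tin_2 in the frame of corner between -0.095 and -0.035 m and z of tin_2 in the frame of corner above 0.042 m and angle between tin_2's own x axis and vertical between 1.49 and 1.65 rad and linear speed of tin_2 below 0.02 m/s and contact force between tin_2 and the fingers below 0.1 N and contact force between tin_2 and anything else above 3.5 N and height (world z) of each of tin_1, tin_3 below 0.03 m) or (x of tin_3 in the frame of corner between 0.013 and 0.053 m and y of tin_3 in the frame of corner between -0.095 and -0.035 m and z of tin_3 in the frame of corner above 0.042 m and angle between tin_3's own x axis and vertical between 1.49 and 1.65 rad and linear speed of tin_3 below 0.02 m/s and contact force between tin_3 and the fingers below 0.1 N and contact force between tin_3 and anything else above 3.5 N and height (world z) of each of tin_1, tin_2 below 0.03 m))), for 0.2 s.
3. then the timer's dial points to the orange 30-minute mark (value of joint dial between 2.518 and 2.718 rad), for 0.2 s.
At the end, for the whole second after the job is handed in: Panels flat, within 4 mm and 0.05 rad of flush with both tray walls; full tin flat (long axis level) and released on the pile, within 20 mm across and 30 mm along of its middle; empty tins lying on the desk; dial within 0.1 rad of the orange mark (2.618) (all of step 1 and all of step 3 and ((x of tin_1 in the frame of corner between 0.013 and 0.053 m and y of tin_1 in the frame of corner between -0.095 and -0.035 m and z of tin_1 in the frame of corner above 0.042 m and angle between tin_1's own x axis and vertical between 1.49 and 1.65 rad and linear speed of tin_1 below 0.02 m/s and contact force between tin_1 and the fingers below 0.1 N and contact force between tin_1 and anything else above 3.5 N and height (world z) of each of tin_2, tin_3 below 0.03 m) or (x of tin_2 in the frame of corner between 0.013 and 0.053 m and y of tin_2 in the frame of corner between -0.095 and -0.035 m and z of tin_2 in the frame of corner above 0.042 m and angle between tin_2's own x axis and vertical between 1.49 and 1.65 rad and linear speed of tin_2 below 0.02 m/s and contact force between tin_2 and the fingers below 0.1 N and contact force between tin_2 and anything else above 3.5 N and height (world z) of each of tin_1, tin_3 below 0.03 m) or (x of tin_3 in the frame of corner between 0.013 and 0.053 m and y of tin_3 in the frame of corner between -0.095 and -0.035 m and z of tin_3 in the frame of corner above 0.042 m and angle between tin_3's own x axis and vertical between 1.49 and 1.65 rad and linear speed of tin_3 below 0.02 m/s and contact force between tin_3 and the fingers below 0.1 N and contact force between tin_3 and anything else above 3.5 N and height (world z) of each of tin_1, tin_2 below 0.03 m))); the robot touches nothing.
It fails at once if a bystander (mug, stapler, tape, pen pot or jar) is shifted by more than 30 mm (distance of any of mug, stapler, tape, pen_pot, jar from where it was at the start of the episode above 0.03 m).
Of panel_3, panel_4, panel_5 only 1 to 3 are there at a start; the rules pass over those that are not, and their reading is None.
At some moment in a run one of tin_1, tin_2, tin_3 may be knocked a few centimetres aside while the robot is not near it.
Once in a run the grip may slacken for a moment while it holds something.
It also fails if it takes over 208 s, if anything falls off the work surface, if the arm or the gripper's body presses on something with over 40 N, if the wrist force passes 120 N, or if a joint passes its speed limit or range.

### The arm

A 6-joint arm with a two-finger parallel gripper is mounted at the origin on the work surface. World frame = base frame: x ahead of the robot, y to its left, z up, the work surface at z = 0. Lengths are in mm, angles in rad, forces in N, time in s.
With the tool pointing down it reaches from about 300 to 750 mm from the base axis. Payload 8.5 kg.
Tool frame: the origin (TCP) lies at the very end of the fingers, on their centre line; the grasp point (between the pads) lies 19 mm behind it; z points along the fingers, y is the direction in which the jaws open and shut (so a half turn about z gives the same grasp; the last joint's range is limited). The gripper opens to 85 mm and grips with 20 to 120 N. Pads are 22 mm wide; open, the fingers measure 114 mm over their backs; the gripper's body (76 mm by 85 mm) begins 54 mm behind the grasp point. The pads swing forward as they close: fully open they stand 13 mm farther back than shut.
Start: joints at [0.95, 0.381, 1.297, -0, 1.464, -0.215], TCP at [217.104, 505.318, 231.322] pointing down, gripper open.
Joint ranges: [-3.11, 3.11], [-0.89, 2.33], [0.22, 2.48], [-1.42, 4.56], [0.17, 2.85], [-2.88, 2.88]. Speed limits (rad/s): [2.39, 2.39, 3.14, 3.14, 3.14, 3.14].

### API

Orientations are given as a rotation vector (axis times angle).
In Python, from rig import env, get_image, spotter gives the robot as it stands.
- The arm moves only by the tool carry_out, never from a script. Its argument "motion" is a list of rows, each a list of 7 numbers: the shift along the tool's x, y, z in m, then the turn, a rotation vector about the tool's x, y, z in degrees, then the closure, from -1 (fully open) to 1 (shut), so that 0 is half open. A call has 1 to 10 rows; each row is the pose to reach, as a shift and turn from the pose measured when the call began, along the tool's axes at that moment; what a row does not reach only later rows make up. A row lasts 1/12 s, in which the tool goes at most 41.7 mm and 7.16 degrees, less where a joint would pass 70% of its speed; a pose out of reach is approached as far as the arm can. A call with a gripper value outside its range is refused whole. The fingers move at their own pace and stop on an object; "force" is the grip in N (left out, the last holds). Time passes only in rows, so rows that repeat a pose let the fingers close. It gives the time, the measured TCP pose, the force and the opening at its end, in the units of the state.
- env.observe(): the state, without advancing time (a new reading comes with each control period).
- get_image(name): name is "side" or "top"; returns a dict with "color" (384x512x3 uint8, red, green, blue), "depth" (384x512 float32, mm along the optical axis (not along the pixel's ray), 0 where there is no reading), "K" (3x3 intrinsics, pixels), "D" ([k1, k2, p1, p2, k3] as OpenCV has them; the pictures are not rectified), "cam_to_world" (4x4, takes a point from camera to world coordinates). Camera axes: x right, y down, z forward; pixel columns grow to the right and rows downward; lengths in mm; the calibration is good to about 2 mm. A picture is of the moment at which its call begins.
- env.finish_job(): hands the job in, once; it reports no verdict.
Trained networks look in a picture, given as the dict that the camera call returned (one of the last four; its "shot" number tells which), for a name from the list of things; names that differ only in an ending like _2 or _b are one class to them, and where a whole thing is asked for, a point or a joint stands for the part that bears it (a point fixed in the world has none). Each returns a list of dicts, best first, with "p" (0 to 1); they miss things now and then, are a little off and sometimes report something else, mostly with a low value. They report only what shows in the picture. A call takes as long as a camera call. They do not tell look-alikes from the thing itself.
- spotter.silhouettes(name, picture): "region" (384x512 bool, what is visible of it).
- spotter.pinpoint(name, picture): "at" ([x, y, z] in mm, in world coordinates, good to about 4 mm: a listed point, or the origin of a listed thing).
The state is a dict: "clock": time; "qpos": joint angles; "qd": joint speeds; "joint_efforts": joint torques, N m; "tool_pos": TCP position; "eef_rot": TCP orientation; "wrist_force": force on the tool from outside, world axes, zero at the start; "moment": the same for the moment, N m; "opening": finger opening in mm.
Only numpy, scipy, OpenCV 4.12 (cv2) and the standard library are available. Lean on these libraries where they do the work, as an engineer would, in place of code of your own. Each camera call takes 0.05 s, during which the arm holds its last target.

## Working session

There is one attempt and no reset: what is moved stays moved. The work goes in short steps, Python scripts to look and compute and a tool call to move; the robot and the scene stay as the last step left them, time stands still between calls to the robot, and variables do not carry over. Pictures are saved under pics/ and viewed, and the job is handed in when it is done.

Besides the shell and the picture viewer there is one more tool, called as name(argument=value, ...), one argument or row to a line, values as JSON. carry_out: Moves the arm, as the interface text tells. Its arguments: {"type":"object","properties":{"motion":{"type":"array"},"force":{"type":"number"}},"required":["motion"]}

```bash
ls; mkdir -p pics; cat > h.py <<'E'
import numpy as np, cv2
from rig import env, get_image, spotter
def save(n,im): cv2.imwrite('pics/'+n,cv2.cvtColor(im,cv2.COLOR_RGB2BGR))
def pts(p):
    d=p['depth']; h,w=d.shape
    u,v=np.meshgrid(np.arange(w),np.arange(h))
    n=cv2.undistortPoints(np.stack([u,v],-1).reshape(-1,1,2).astype(np.float64),p['K'],p['D']).reshape(h,w,2)
    P=np.concatenate([n*d[...,None],d[...,None]],-1)
    T=p['cam_to_world']
    W=P@T[:3,:3].T+T[:3,3]; W[d<=0]=np.nan
    return W
def proj(p,X):
    T=np.linalg.inv(p['cam_to_world']); X=np.atleast_2d(X).astype(float)
    c=X@T[:3,:3].T+T[:3,3]
    return cv2.projectPoints(c,np.zeros(3),np.zeros(3),p['K'],p['D'])[0].reshape(-1,2)
E
python3 - <<'E'
from h import *
o=env.observe()
for k in o: print(k,np.round(o[k],3))
a=get_image('top');b=get_image('side')
save('top0.png',cv2.resize(a['color'],(768,576)));save('side0.png',cv2.resize(b['color'],(768,576)))
for p in (a,b): print(p['shot'],np.round(p['cam_to_world'],3).tolist(),p['K'].tolist())
import pickle; pickle.dump((a,b),open('p0.pkl','wb'))
for n in ['corner','panel_1','tin_1','timer','dial_grip','mug','stapler','tape','pen_pot','jar','tray']:
    for nm,p in (('top',a),('side',b)):
        try: print(n,nm,[(round(r['p'],2),np.round(r['at']).tolist()) for r in spotter.pinpoint(n,p)])
        except Exception as e: print(n,nm,e)
print(env.observe()['clock'])
E
```

```text
pics
clock 0.0
qpos [ 0.95   0.381  1.298  0.     1.464 -0.215]
qd [ 0.001  0.    -0.    -0.001 -0.001  0.   ]
joint_efforts [-1.0000e-03 -4.4846e+01 -2.3128e+01 -0.0000e+00  5.0000e-03  0.0000e+00]
tool_pos [216.912 505.098 230.679]
eef_rot [-6.330e-01 -3.077e+00  2.000e-03]
wrist_force [-0.342 -1.128 -0.417]
moment [-0.026 -0.017  0.011]
opening 85.408
1 [[-0.069, -0.976, 0.206, 304.618], [-0.998, 0.067, -0.015, -15.532], [0.001, -0.207, -0.978, 1137.699], [0.0, 0.0, 0.0, 1.0]] [[416.81999843625334, 0.0, 258.0053896033039], [0.0, 416.81999843625334, 192.98345925721534], [0.0, 0.0, 1.0]]
2 [[0.834, -0.288, 0.471, -231.677], [-0.552, -0.428, 0.716, -1158.395], [-0.005, -0.857, -0.516, 889.024], [0.0, 0.0, 0.0, 1.0]] [[479.49226865298573, 0.0, 257.39975707205144], [0.0, 479.49226865298573, 191.22660156716012], [0.0, 0.0, 1.0]]
corner top [(0.87, [430.0, 131.0, 4.0])]
corner side [(0.62, [428.0, 134.0, 1.0])]
panel_1 top [(0.96, [487.0, 388.0, -1.0]), (0.93, [531.0, 266.0, -1.0]), (0.92, [300.0, 333.0, -1.0]), (0.74, [271.0, -314.0, 2.0]), (0.73, [676.0, 118.0, 2.0]), (0.7, [500.0, 21.
[... 590 characters left out ...]
op [(0.76, [444.0, -244.0, 66.0])]
dial_grip side [(0.58, [449.0, -246.0, 68.0]), (0.22, [448.0, -241.0, 4.0])]
mug top [(0.82, [762.0, -41.0, 3.0])]
mug side [(0.68, [610.0, -320.0, 23.0]), (0.57, [759.0, -45.0, -6.0])]
stapler top [(0.69, [652.0, 402.0, -4.0])]
stapler side [(0.52, [653.0, 395.0, 3.0])]
tape top [(0.82, [664.0, 270.0, 2.0]), (0.23, [612.0, -324.0, 25.0])]
tape side [(0.59, [660.0, 270.0, -2.0])]
pen_pot top [(0.91, [661.0, -445.0, -2.0]), (0.29, [468.0, -419.0, 24.0])]
pen_pot side [(0.86, [663.0, -452.0, -2.0])]
jar top [(0.68, [777.0, -219.0, 0.0]), (0.68, [498.0, 23.0, 1.0])]
jar side []
tray top [(0.93, [429.0, 134.0, 2.0])]
tray side [(0.63, [431.0, 139.0, -1.0])]
1.2
```

View pics/top0.png

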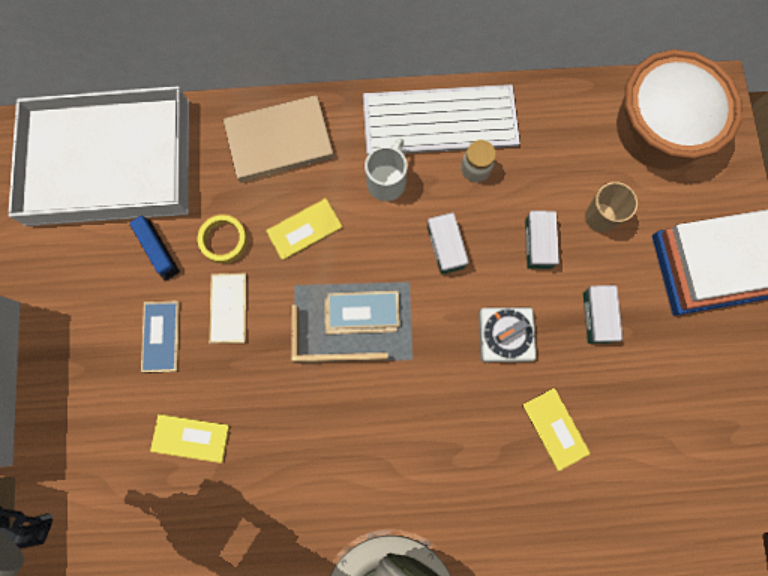

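View pics/side0.png

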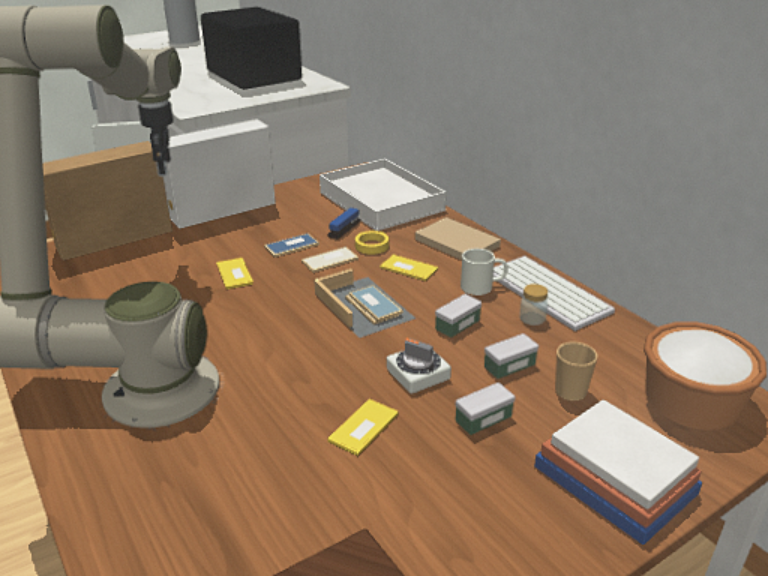

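```bash
python3 - <<'E'
from h import *
import pickle; a,b=pickle.load(open('p0.pkl','rb'))
c=a['color']
def crop(c,r0,r1,c0,c1,s): return cv2.resize(c[r0:r1,c0:c1],None,fx=s,fy=s,interpolation=cv2.INTER_CUBIC)
save('c1.png',crop(c,175,255,85,285,4))
save('c2.png',crop(b['color'],145,230,170,300,6))
W=pts(a)
for n,(u,v) in dict(cream=(152,205),blue=(100,232),y1=(203,153),y2=(125,292),pile=(240,208),board=(185,93)).items():
    z=W[v-6:v+7,u-6:u+7,2]; print(n,np.round(np.nanmedian(z),1),np.round(np.nanstd(z),1),np.round(np.nanmedian(c[v-4:v+5,u-4:u+5],axis=(0,1))))
E
```

```text
cream 7.2 2.0 [236. 234. 227.]
blue 7.4 2.5 [107. 135. 166.]
y1 7.0 2.2 [234. 232. 228.]
y2 6.8 2.1 [235. 231. 227.]
pile 15.1 2.4 [236. 234. 229.]
board 22.5 2.3 [208. 180. 144.]
```

View pics/c1.png

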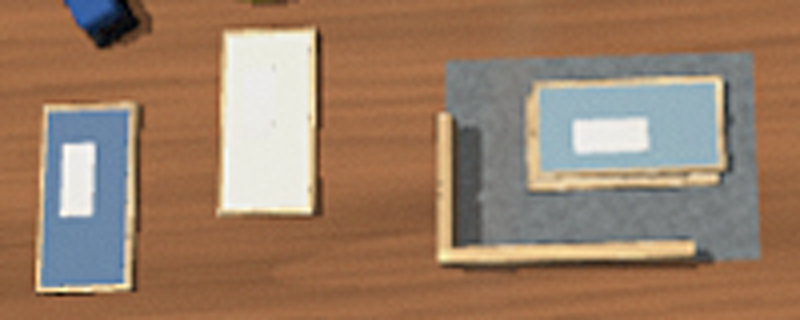

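View pics/c2.png

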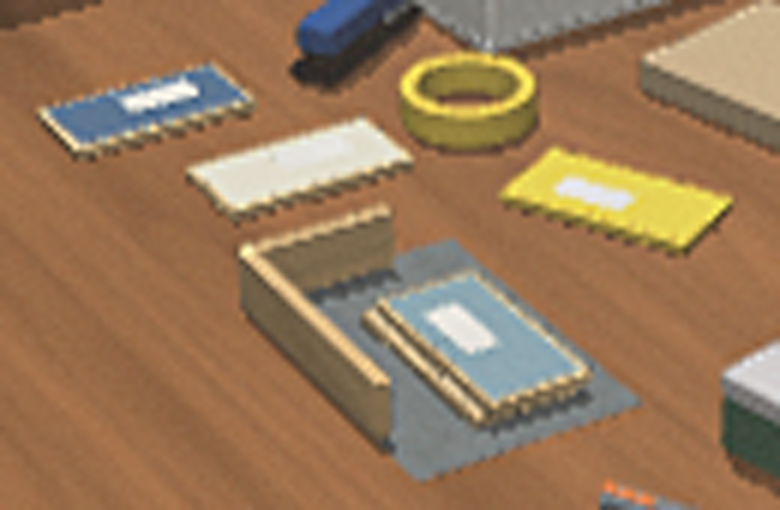

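```bash
cat >> h.py <<'E'
def plane(p,uv,z):
    uv=np.atleast_2d(uv).astype(float)
    n=cv2.undistortPoints(uv.reshape(-1,1,2),p['K'],p['D']).reshape(-1,2)
    T=p['cam_to_world']; d=np.c_[n,np.ones(len(n))]@T[:3,:3].T
    s=(z-T[2,3])/d[:,2]
    return T[:3,3]+d*s[:,None]
def rectfit(p,region,z):
    v,u=np.nonzero(region)
    cs,_=cv2.findContours(region.astype(np.uint8),cv2.RETR_EXTERNAL,cv2.CHAIN_APPROX_NONE)
    c=max(cs,key=cv2.contourArea).reshape(-1,2)
    X=plane(p,c,z)[:,:2].astype(np.float32)
    (cx,cy),(w,h),an=cv2.minAreaRect(X)
    if w<h: w,h,an=h,w,an+90
    an=(an+90)%180-90
    return np.round([cx,cy,w,h,an],1).tolist()   # an: long axis deg from world x
def R(o=None):
    o=o or env.observe()
    return cv2.Rodrigues(np.array(o['eef_rot'],float))[0]
def goto(x,y,z,yaw,o=None):
    """yaw = direction (deg, world) of jaw axis (tool y), tool down, nearest half turn. prints shift & turn"""
    o=o or env.observe(); Rc=R(o); best=None
    for k in (0,180):
        t=np.radians(yaw+k); ty=np.array([np.cos(t),np.sin(t),0]); tz=np.array([0,0,-1.]); tx=np.cross(ty,tz)
        Rt=np.c_[tx,ty,tz]; rv=cv2.Rodrigues(Rc.T@Rt)[0].ravel()
        if best is None or np.linalg.norm(rv)<np.linalg.norm(best): best=rv
    s=Rc.T@(np.array([x,y,z])-np.array(o['tool_pos']))/1000
    print('shift',np.round(s,4).tolist(),'turn',np.round(np.degrees(best),1).tolist(),'rows>=',int(np.ceil(max(np.linalg.norm(s)/.0417,np.linalg.norm(np.degrees(best))/7.16))))
    t=Rc[:,1]; print(' jaw yaw now',round(np.degrees(np.arctan2(t[1],t[0])),1))
def snap(n,cam='top'):
    p=get_image(cam); save(n,cv2.resize(p['color'],(768,576))); return p
E
python3 - <<'E'
from h import *
import pickle; a,b=pickle.load(open('p0.pkl','rb'))
a=get_image('top')
for n,z in (('panel_1',8),('tin_1',50),('timer',34)):
    for r in spotter.silhouettes(n,a):
        v,u=np.nonzero(r['region']); print(n,round(r['p'],2),'px',u.mean().round(),v.mean().round(),len(u),rectfit(a,r['region'],z))
W=pts(a); c=a['color'].astype(int)
# walls
m=(W[...,2]>27)&(W[...,2]<48)&(W[...,0]>400)&(W[...,0]<540)&(W[...,1]>-60)&(W[...,1]<160)
x,y=W[m][:,0],W[m][:,1]; print('walls',m.sum())
U=np.argwhere(m); X=plane(a,U[:,::-1],38)
# long wall: y between -20 and 110 ; short wall: x>455
L=X[(X[:,1]<110)]; S=X[X[:,0]>450]
print('long',np.polyfit(L[:,1],L[:,0],1),L[:,1].min(),L[:,0].min(),L[:,0].max()); print('short',np.polyfit(S[:,0],S[:,1],1),S[:,0].max(),S[:,1].min(),S[:,1].max(),X[:,1].max(),X[:,0].min())
# pile
m=(W[...,2]>11)&(W[...,2]<24)&(W[...,0]>445)&(W[...,0]<570)&(W[...,1]>-70)&(W[...,1]<110)
print('pile',rectfit(a,m,16))
blue=(c[...,2]>c[...,0]+10)&(c[...,2]>120)&m; print(rectfit(a,blue,16))
R0=R();o=env.observe();print(R0.round(3),o['clock'])
E
```

```text
panel_1 0.88 px 242.0 206.0 1138 [509.4, 12.4, 129.2, 67.2, 87.2]
panel_1 0.84 px 370.0 285.0 1254 [271.4, -313.0, 131.3, 68.9, 23.0]
panel_1 0.83 px 151.0 205.0 1132 [527.9, 263.5, 130.0, 70.1, -1.2]
panel_1 0.65 px 203.0 153.0 1088 [669.6, 114.7, 134.3, 71.7, -63.0]
panel_1 0.65 px 127.0 292.0 1209 [298.7, 335.5, 130.2, 67.0, 77.6]
panel_1 0.57 px 236.0 217.0 175 [478.3, 30.1, 138.5, 51.2, 64.1]
panel_1 0.49 px 339.0 221.0 390 [448.0, -249.9, 58.4, 57.9, -5.9]
tin_1 0.8 px 361.0 160.0 820 [606.7, -318.3, 109.8, 60.4, -6.7]
tin_1 0.8 px 401.0 209.0 818 [463.5, -409.2, 100.9, 60.7, -1.9]
tin_1 0.64 px 297.0 162.0 724 [613.1, -144.7, 105.9, 55.0, 10.4]
tin_1 0.4 px 339.0 221.0 406 [443.3, -238.3, 58.5, 57.1, 70.3]
timer 0.56 px 337.0 222.0 1378 [442.8, -237.6, 100.9, 99.7, 86.0]
timer 0.21 px 244.0 218.0 58 [466.5, -6.0, 64.1, 8.1, 86.1]
walls 394
long [3.74328287e-02 4.20845056e+02] -24.483349192407772 415.32980492976117 429.5622673515871
short [-4.06732273e-02  1.55558523e+02] 520.5610094342487 130.38462234593223 141.11949601247667 142.25362081381823 415.32980492976117
pile [507.1, 13.0, 128.8, 68.9, 89.0]
[507.5, 14.6, 119.2, 55.8, 88.3]
[[-0.919  0.395  0.   ]
 [ 0.395  0.919 -0.   ]
 [-0.    -0.    -1.   ]] 1.4
```

```bash
python3 - <<'E'
from h import *
a=get_image('top');W=pts(a); c=a['color'].astype(int)
m=(W[...,2]>3)&(W[...,2]<14)&(W[...,0]>410)&(W[...,0]<565)&(W[...,1]>340)&(W[...,1]<440)
m=cv2.morphologyEx(m.astype(np.uint8),cv2.MORPH_CLOSE,np.ones((5,5)));m=cv2.morphologyEx(m,cv2.MORPH_OPEN,np.ones((5,5)))>0
print(rectfit(a,m,8))
blue=(c[...,2]>c[...,0]+25)&(W[...,0]>410)&(W[...,0]<565)&(W[...,1]>340)&(W[...,1]<440); print(rectfit(a,blue,8))
for r in spotter.silhouettes('panel_3',a):
        v,u=np.nonzero(r['region']); print(round(r['p'],2),'px',u.mean().round(),v.mean().round(),len(u),rectfit(a,r['region'],8))
goto(487,387,80,92)
goto(487,387,80,88)
E
```

```text
[484.8, 388.4, 133.5, 67.8, -1.9]
[484.3, 390.5, 119.3, 55.8, -2.2]
0.9 px 152.0 205.0 1066 [528.9, 262.0, 127.5, 67.2, -1.2]
0.71 px 126.0 292.0 1204 [298.8, 335.7, 129.9, 66.6, 77.2]
0.69 px 106.0 224.0 1148 [484.9, 389.9, 132.8, 69.2, -3.0]
0.68 px 370.0 286.0 1238 [271.8, -314.0, 131.3, 68.5, 23.0]
0.59 px 203.0 153.0 1037 [669.9, 115.2, 129.7, 67.9, -64.1]
0.57 px 242.0 206.0 1141 [508.5, 13.3, 129.5, 69.5, 89.2]
0.44 px 238.0 219.0 180 [471.2, 21.7, 126.0, 13.0, 84.8]
0.39 px 297.0 162.0 698 [625.5, -148.5, 108.5, 55.9, 10.7]
shift [-0.2947, -0.0022, 0.1513] turn [0.0, -0.0, -25.3] rows>= 8
 jaw yaw now 66.7
shift [-0.2947, -0.0022, 0.1513] turn [0.0, -0.0, -21.3] rows>= 8
 jaw yaw now 66.7
```

carry_out(
  motion=[
    [-0.04,0,0.02,0,0,-3,-1],
    [-0.08,0,0.045,0,0,-6,-1],
    [-0.12,0,0.07,0,0,-10,-1],
    [-0.16,0,0.09,0,0,-14,-0.75],
    [-0.2,0,0.115,0,0,-18,-0.75],
    [-0.235,0,0.14,0,0,-21.3,-0.75],
    [-0.27,0,0.16,0,0,-21.3,-0.75],
    [-0.2922,-0.0008,0.171,0,0,-21.3,-0.75],
    [-0.2922,-0.0008,0.171,0,0,-21.3,-0.75],
  ],
  force=60,
)

```text
clock: 2.25
tool_pos: [488.9, 385.8, 56.5]
eef_rot: [-0.06, -3.138, 0.004]
wrist_force: [-0.7, -0.8, -1.2]
opening: 75.0
```

```bash
python3 - <<'E'
from h import *
o=env.observe(); print(np.round(o['tool_pos'],1),o['opening'],o['clock'],np.round(o['wrist_force'],1))
goto(485,389,-4.5,88)
p=get_image('side'); q=proj(p,[485,389,8])[0].astype(int); print(q)
save('s1.png',cv2.resize(p['color'][q[1]-60:q[1]+40,q[0]-65:q[0]+65],None,fx=6,fy=6,interpolation=cv2.INTER_CUBIC))
E
```

```text
[488.9 385.8  56.5] 75.01974846344054 2.25 [-0.7 -0.8 -1.2]
shift [0.0039, 0.0032, 0.061] turn [-0.2, -0.1, -0.2] rows>= 2
 jaw yaw now 87.8
[193 162]
```

View pics/s1.png

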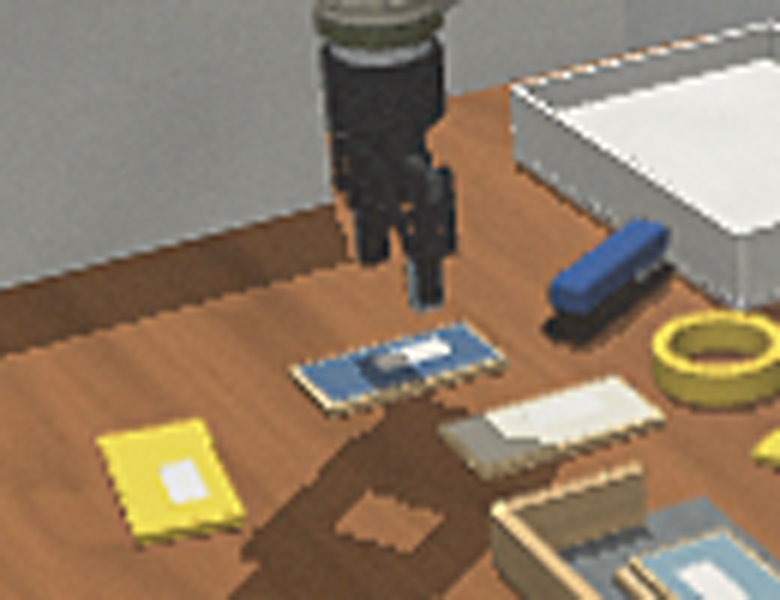

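carry_out(
  motion=[
    [0.004,0.003,0.03,0,0,0,-0.75],
    [0.004,0.003,0.05,0,0,0,-0.75],
    [0.004,0.003,0.06,0,0,0,-0.75],
    [0.004,0.003,0.06,0,0,0,-0.75],
    [0.004,0.003,0.06,0,0,0,-0.75],
  ],
)

```text
clock: 2.72
tool_pos: [483.4, 390.4, -1.6]
eef_rot: [-0.059, -3.139, 0.002]
wrist_force: [0.3, -1.0, 0.0]
opening: 74.8
```

carry_out(
  motion=[
    [0,0,0,0,0,0,-0.4],
    [0,0,0,0,0,0,-0.2],
    [0,0,0,0,0,0,0],
    [0,0,0,0,0,0,0],
    [0,0,0,0,0,0,0],
    [0,0,0,0,0,0,0],
  ],
)

```text
clock: 3.22
tool_pos: [484.0, 391.1, 1.0]
eef_rot: [0.058, 3.14, 0.0]
wrist_force: [-2.8, -1.5, 6.6]
opening: 61.8
```

carry_out(
  motion=[
    [0,0,-0.02,0,0,0,0],
    [0,0,-0.05,0,0,0,0],
    [0,0,-0.07,0,0,0,0],
    [0,0,-0.07,0,0,0,0],
    [0,0,-0.07,0,0,0,0],
  ],
)

```text
clock: 3.63
tool_pos: [484.4, 391.6, 73.2]
eef_rot: [0.058, 3.137, 0.003]
wrist_force: [-0.3, -0.5, -0.5]
opening: 61.4
```

```bash
python3 - <<'E'
from h import *
o=env.observe(); print(np.round(o['tool_pos'],1),o['opening'],o['clock'],np.round(o['wrist_force'],1))
p=get_image('side'); q=proj(p,[485,389,8])[0].astype(int); print(q)
save('s2.png',cv2.resize(p['color'][q[1]-70:q[1]+40,q[0]-65:q[0]+65],None,fx=6,fy=6,interpolation=cv2.INTER_CUBIC)[:600])
E
```

```text
[484.4 391.6  73.2] 61.394046179056964 3.6333 [-0.3 -0.5 -0.5]
[193 162]
```

View pics/s2.png

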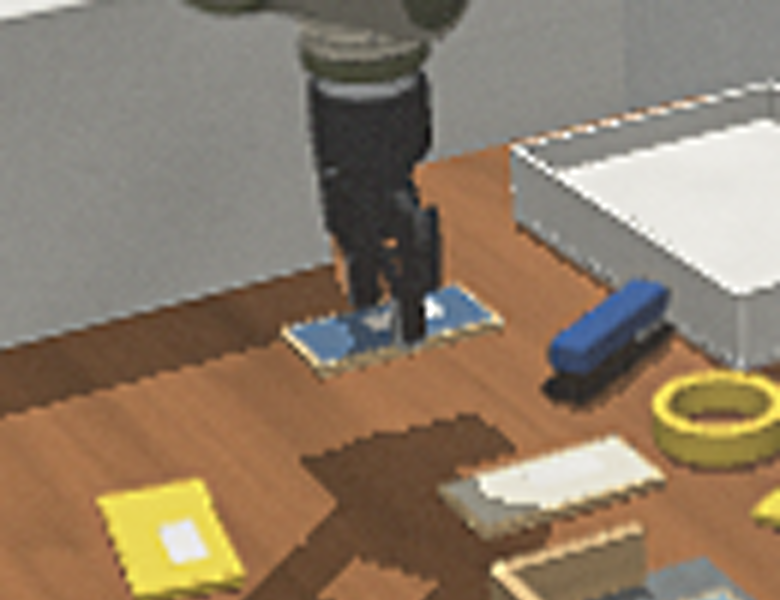

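carry_out(
  motion=[
    [0,-0.03,0,0,0,7,0],
    [0,-0.065,0,0,0,14,0],
    [-0.002,-0.1,0,0,0,21,0],
    [-0.004,-0.135,0,0,0,28,0],
    [-0.006,-0.17,0,0,0,35,0],
    [-0.008,-0.205,0,0,0,42,0],
    [-0.009,-0.24,0,0,0,49,0],
    [-0.009,-0.275,0,0,0,56,0],
    [-0.009,-0.31,0,0,0,63,0],
    [-0.009,-0.34,0,0,0,70,0],
  ],
)

```text
clock: 4.52
tool_pos: [479.4, 49.2, 70.7]
eef_rot: [-1.857, -2.534, -0.001]
wrist_force: [0.6, -0.1, 0.2]
opening: 61.7
```

```bash
python3 - <<'E'
from h import *
o=env.observe(); print(np.round(o['tool_pos'],1),o['opening'],o['clock'],np.round(o['wrist_force'],1))
goto(506,17,50,-2.2)
E
```

```text
[479.4  49.2  70.7] 61.704695450844476 4.5167 [ 0.6 -0.1  0.2]
shift [-0.0388, 0.0157, 0.0207] turn [0.0, -0.0, 19.7] rows>= 3
 jaw yaw now 17.5
```

carry_out(
  motion=[
    [-0.013,0.005,0.007,0,0,6.5,0],
    [-0.026,0.01,0.014,0,0,13,0],
    [-0.039,0.0157,0.021,0,0,19.7,0],
    [-0.039,0.0157,0.021,0,0,19.7,0],
    [-0.039,0.0157,0.021,0,0,19.7,0],
  ],
)

```text
clock: 4.93
tool_pos: [505.5, 16.7, 48.8]
eef_rot: [-2.26, -2.179, 0.001]
wrist_force: [0.0, 0.2, -0.2]
opening: 61.1
```

```bash
python3 - <<'E'
from h import *
o=env.observe(); print(np.round(o['tool_pos'],1),o['opening'],o['clock'],np.round(o['wrist_force'],1))
p=get_image('side'); q=proj(p,[506,17,40])[0].astype(int); print(q)
save('s3.png',cv2.resize(p['color'][q[1]-60:q[1]+40,q[0]-65:q[0]+65],None,fx=6,fy=6,interpolation=cv2.INTER_CUBIC)[:600])
goto(506,17,18,-2.2)
E
```

```text
[505.5  16.7  48.8] 61.0511190237825 4.9333 [ 0.   0.2 -0.2]
[248 194]
shift [-0.0002, 0.0007, 0.0312] turn [-0.1, -0.1, 0.2] rows>= 1
 jaw yaw now -2.0
```

View pics/s3.png

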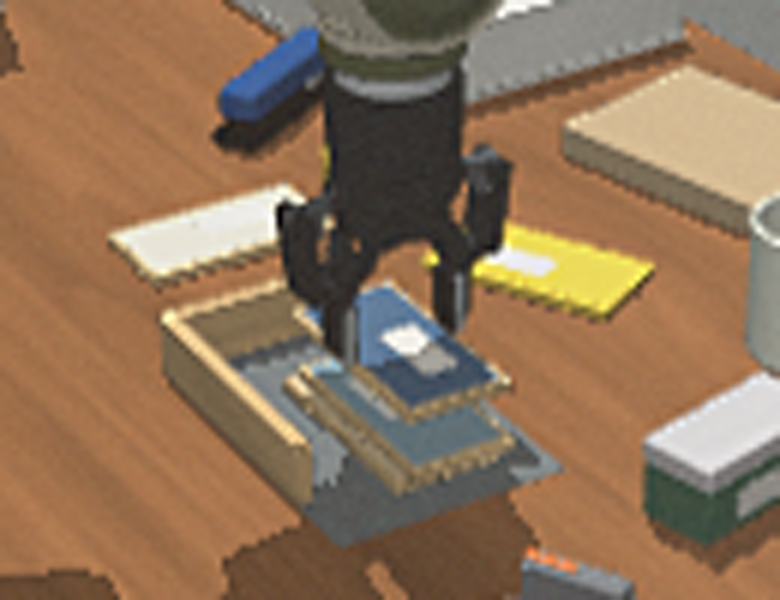

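carry_out(
  motion=[
    [0,0,0.015,0,0,0,0],
    [0,0,0.025,0,0,0,0],
    [0,0,0.031,0,0,0,0],
    [0,0,0.032,0,0,0,0],
    [0,0,0.032,0,0,0,0],
  ],
)

```text
clock: 5.4
tool_pos: [504.8, 17.9, 17.4]
eef_rot: [-2.256, -2.183, 0.001]
wrist_force: [0.8, 0.4, 0.2]
opening: 61.4
```

carry_out(
  motion=[
    [0,0,0,0,0,0,-0.75],
    [0,0,0,0,0,0,-0.85],
    [0,0,0,0,0,0,-0.85],
    [0,0,-0.02,0,0,0,-0.85],
    [0,0,-0.05,0,0,0,-0.85],
    [0,0,-0.09,0,0,0,-0.75],
    [0,0,-0.09,0,0,0,-0.75],
  ],
)

```text
clock: 5.98
tool_pos: [507.9, 17.4, 113.5]
eef_rot: [2.252, 2.181, 0.009]
wrist_force: [0.8, 0.5, 0.4]
opening: 74.9
```

```bash
python3 - <<'E'
from h import *
o=env.observe(); print(np.round(o['tool_pos'],1),o['opening'],o['clock'],np.round(o['wrist_force'],1))
p=get_image('side'); q=proj(p,[506,17,40])[0].astype(int)
save('s4.png',cv2.resize(p['color'][q[1]-60:q[1]+40,q[0]-65:q[0]+65],None,fx=6,fy=6,interpolation=cv2.INTER_CUBIC)[:600])
goto(528,263,60,89)
E
```

```text
[507.9  17.4 113.5] 74.89738783577991 5.9833 [0.8 0.5 0.4]
shift [0.246, 0.013, 0.0508] turn [0.2, -0.2, 89.1] rows>= 13
 jaw yaw now -1.9
```

View pics/s4.png

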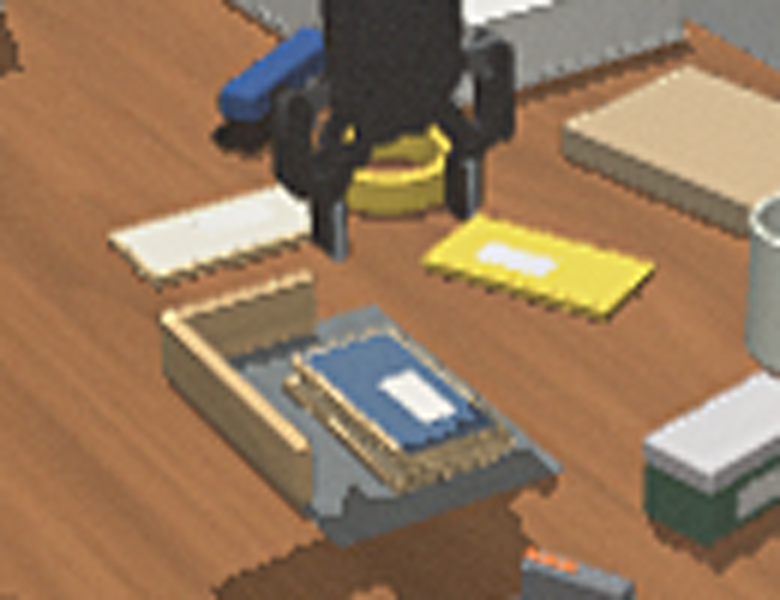

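carry_out(
  motion=[
    [0.025,0,0,0,0,-7,-0.75],
    [0.05,0,0,0,0,-14,-0.75],
    [0.08,0,0,0,0,-21,-0.75],
    [0.11,0.003,0,0,0,-28,-0.75],
    [0.14,0.006,0,0,0,-35,-0.75],
    [0.17,0.01,0,0,0,-42,-0.75],
    [0.2,0.013,0,0,0,-49,-0.75],
    [0.225,0.013,0,0,0,-56,-0.75],
    [0.24,0.013,0.01,0,0,-63,-0.75],
    [0.246,0.013,0.02,0,0,-70,-0.75],
  ],
)

```text
clock: 6.87
tool_pos: [527.3, 265.3, 89.6]
eef_rot: [0.582, 3.082, 0.002]
wrist_force: [-0.0, -0.6, -0.1]
opening: 74.7
```

```bash
python3 - <<'E'
from h import *
o=env.observe(); print(np.round(o['tool_pos'],1),o['opening'],o['clock'],np.round(o['wrist_force'],1))
goto(528,263,40,89)
E
```

```text
[527.3 265.3  89.6] 74.68059893596347 6.8667 [-0.  -0.6 -0.1]
shift [-0.0012, -0.002, 0.0497] turn [0.1, 0.3, -20.4] rows>= 3
 jaw yaw now 68.6
```

carry_out(
  motion=[
    [-0.001,-0.002,0.015,0,0,-7,-0.75],
    [-0.001,-0.002,0.03,0,0,-14,-0.75],
    [-0.001,-0.002,0.045,0,0,-20.4,-0.75],
    [-0.001,-0.002,0.05,0,0,-20.4,-0.75],
    [-0.001,-0.002,0.05,0,0,-20.4,-0.75],
  ],
)

```text
clock: 7.28
tool_pos: [526.8, 262.8, 37.8]
eef_rot: [0.032, 3.14, -0.001]
wrist_force: [0.0, -0.7, 0.1]
opening: 74.8
```

```bash
python3 - <<'E'
from h import *
o=env.observe(); print(np.round(o['tool_pos'],1),o['opening'],o['clock'],np.round(o['wrist_force'],1))
goto(528,263,-3,89)
p=get_image('side'); q=proj(p,[528,263,20])[0].astype(int)
save('s5.png',cv2.resize(p['color'][q[1]-50:q[1]+50,q[0]-65:q[0]+65],None,fx=6,fy=6,interpolation=cv2.INTER_CUBIC)[:600])
E
```

```text
[526.8 262.8  37.8] 74.7694103470236 7.2833 [ 0.  -0.7  0.1]
shift [-0.0011, 0.0003, 0.0408] turn [-0.0, 0.1, -0.2] rows>= 1
 jaw yaw now 88.8
```

View pics/s5.png

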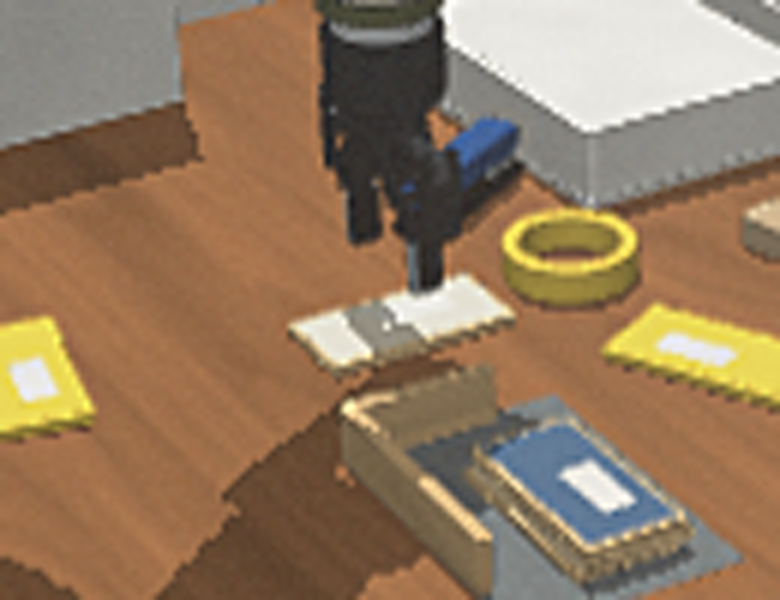

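carry_out(
  motion=[
    [-0.001,0,0.025,0,0,0,-0.75],
    [-0.001,0,0.037,0,0,0,-0.75],
    [-0.001,0,0.041,0,0,0,-0.75],
    [-0.001,0,0.041,0,0,0,-0.4],
    [-0.001,0,0.041,0,0,0,-0.2],
    [-0.001,0,0.041,0,0,0,0],
    [-0.001,0,0.041,0,0,0,0],
    [-0.001,0,0.041,0,0,0,0],
    [-0.001,0,0.041,0,0,0,0],
  ],
)

```text
clock: 8.08
tool_pos: [528.9, 263.0, -1.4]
eef_rot: [0.033, 3.137, 0.0]
wrist_force: [0.1, 0.0, 2.7]
opening: 63.1
```

carry_out(
  motion=[
    [0,0,-0.02,0,0,0,0],
    [0,0,-0.05,0,0,0,0],
    [0,0,-0.08,0,0,0,0],
    [0,-0.02,-0.08,0,0,7,0],
    [0,-0.05,-0.08,0,0,14,0],
    [0,-0.08,-0.08,0,0,21,0],
    [0,-0.11,-0.08,0,0,28,0],
    [0.005,-0.14,-0.08,0,0,35,0],
    [0.008,-0.17,-0.08,0,0,42,0],
    [0.01,-0.2,-0.08,0,0,49,0],
  ],
)

```text
clock: 8.92
tool_pos: [513.9, 61.9, 78.7]
eef_rot: [1.339, 2.837, 0.003]
wrist_force: [0.2, 0.1, -0.4]
opening: 63.5
```

```bash
python3 - <<'E'
from h import *
o=env.observe(); print(np.round(o['tool_pos'],1),o['opening'],o['clock'],np.round(o['wrist_force'],1))
goto(506,17,55,-2.2)
a=get_image('top')
b=(a['color'][...,2].astype(int)>a['color'][...,0]+25)
W=pts(a); b&=(np.abs(W[...,0]-506)<70)&(np.abs(W[...,1]-17)<90); print(rectfit(a,b,24))
E
```

```text
[513.9  61.9  78.7] 63.452726299466775 8.9167 [ 0.2  0.1 -0.4]
shift [-0.0296, -0.0347, 0.0237] turn [0.3, 0.1, 41.7] rows>= 6
 jaw yaw now 39.5
[503.1, -15.1, 62.3, 52.3, 86.1]
```

carry_out(
  motion=[
    [-0.005,-0.006,0.004,0,0,7,0],
    [-0.01,-0.012,0.008,0,0,14,0],
    [-0.015,-0.018,0.012,0,0,21,0],
    [-0.02,-0.024,0.016,0,0,28,0],
    [-0.025,-0.03,0.02,0,0,35,0],
    [-0.03,-0.035,0.024,0,0,41.7,0],
    [-0.03,-0.035,0.024,0,0,41.7,0],
    [-0.03,-0.035,0.024,0,0,41.7,0],
  ],
)

```text
clock: 9.63
tool_pos: [505.7, 12.3, 54.7]
eef_rot: [2.27, 2.166, 0.003]
wrist_force: [0.5, 0.4, -0.4]
opening: 63.0
```

```bash
python3 - <<'E'
from h import *
o=env.observe(); print(np.round(o['tool_pos'],1),o['opening'],o['clock'],np.round(o['wrist_force'],1))
p=get_image('side'); q=proj(p,[506,17,40])[0].astype(int)
save('s6.png',cv2.resize(p['color'][q[1]-60:q[1]+40,q[0]-65:q[0]+65],None,fx=6,fy=6,interpolation=cv2.INTER_CUBIC)[:600])
goto(506,17,23,-2.2)
E
```

```text
[505.7  12.3  54.7] 62.96876148959923 9.6333 [ 0.5  0.4 -0.4]
shift [0.0045, -0.0002, 0.0319] turn [0.3, 0.1, -0.4] rows>= 1
 jaw yaw now -2.6
```

View pics/s6.png

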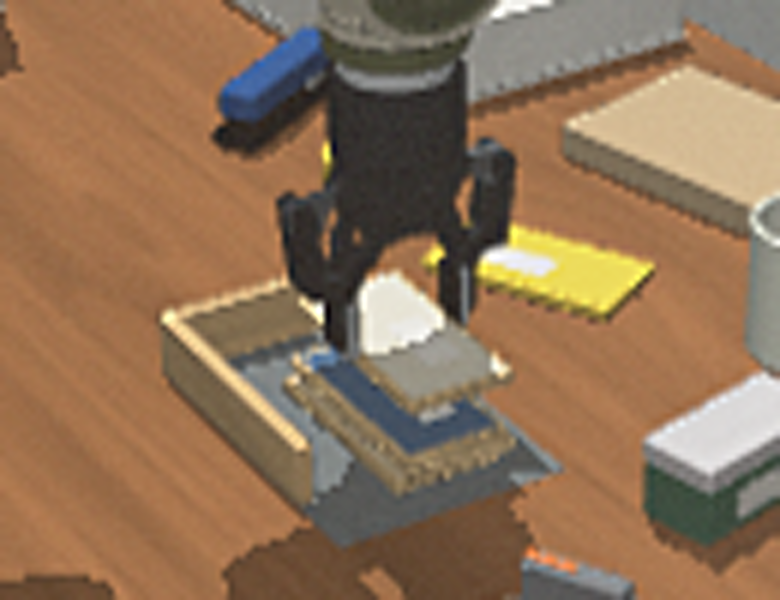

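carry_out(
  motion=[
    [0.0045,0,0.015,0,0,0,0],
    [0.0045,0,0.025,0,0,0,0],
    [0.0045,0,0.031,0,0,0,0],
    [0.0045,0,0.032,0,0,0,0],
    [0.0045,0,0.032,0,0,0,0],
  ],
)

```text
clock: 10.1
tool_pos: [506.3, 17.4, 23.0]
eef_rot: [2.266, 2.17, 0.004]
wrist_force: [0.1, 0.2, -0.6]
opening: 63.0
```

carry_out(
  motion=[
    [0,0,0,0,0,0,-0.75],
    [0,0,0,0,0,0,-0.85],
    [0,0,0,0,0,0,-0.85],
    [0,0,-0.02,0,0,0,-0.85],
    [-0.03,0,-0.05,0,0,0,-0.85],
    [-0.06,0,-0.09,0,0,0,0.3],
    [-0.1,0,-0.09,0,0,0,0.3],
    [-0.14,0,-0.09,0,0,0,0.3],
    [-0.18,0,-0.09,0,0,0,0.3],
  ],
)

```text
clock: 10.85
tool_pos: [498.0, -163.1, 114.5]
eef_rot: [2.263, 2.169, 0.005]
wrist_force: [0.9, 1.2, 0.3]
opening: 31.4
```

```bash
cat >> h.py <<'E'
TY=-2.2; C=np.array([431,133.])
def tray2w(x,y):
    t=np.radians(TY); return C+x*np.array([np.cos(t),np.sin(t)])+y*np.array([-np.sin(t),np.cos(t)])
def w2tray(X,Y):
    t=np.radians(TY); d=np.array([X,Y])-C; return np.array([d@[np.cos(t),np.sin(t)],d@[-np.sin(t),np.cos(t)]])
E
python3 - <<'E'
from h import *
o=env.observe(); print(np.round(o['tool_pos'],1),o['opening'],o['clock'],np.round(o['wrist_force'],1))
a=snap('t7.png'); W=pts(a)
save('t7.png',cv2.resize(a['color'][175:255,185:285],None,fx=7,fy=7,interpolation=cv2.INTER_CUBIC))
m=(W[...,2]>28)&(W[...,2]<44)&(W[...,0]>450)&(W[...,0]<570)&(W[...,1]>-75)&(W[...,1]<105)
m=cv2.morphologyEx(m.astype(np.uint8),cv2.MORPH_OPEN,np.ones((5,5)))>0
f=rectfit(a,m,32);print('top panel',f,w2tray(*f[:2]))
w=tray2w(75,-195); print(w); goto(*w,40,TY)
E
```

```text
[ 498.  -163.1  114.5] 31.357924755902953 10.85 [0.9 1.2 0.3]
top panel [505.7, 2.2, 107.7, 63.0, 86.1] [  79.66606528 -127.83602013]
[498.45909596 -64.73535438]
shift [0.1058, -0.0053, 0.0735] turn [0.4, 0.3, -0.5] rows>= 4
 jaw yaw now -2.7
```

View pics/t7.png

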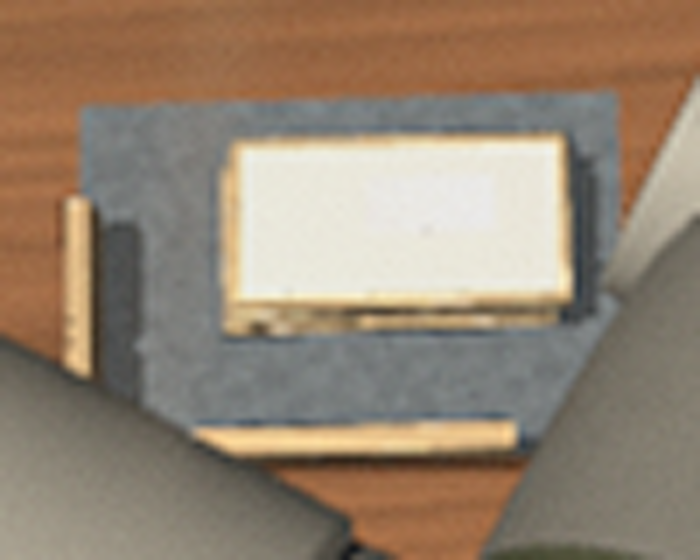

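carry_out(
  motion=[
    [0.03,-0.002,0.02,0,0,0,0.3],
    [0.06,-0.004,0.05,0.4,0.3,-0.2,0.3],
    [0.086,-0.0045,0.085,0.4,0.3,-0.5,0.3],
    [0.0958,-0.005,0.105,0.4,0.3,-0.5,0.3],
    [0.0958,-0.005,0.1115,0.4,0.3,-0.5,0.3],
    [0.0958,-0.005,0.1115,0.4,0.3,-0.5,0.3],
  ],
)

```text
clock: 11.4
tool_pos: [497.9, -74.0, 1.3]
eef_rot: [-2.261, -2.178, 0.001]
wrist_force: [1.3, -0.6, -0.0]
opening: 29.8
```

```bash
python3 - <<'E'
from h import *
o=env.observe(); print(np.round(o['tool_pos'],1),o['opening'],o['clock'],np.round(o['wrist_force'],1),w2tray(*o['tool_pos'][:2]))
goto(*tray2w(75,-140),3,TY)
E
```

```text
[497.9 -74.    1.3] 29.785005819565225 11.4 [ 1.3 -0.6 -0. ] [  74.8183065  -204.30400668]
shift [0.0643, 0.0003, -0.0016] turn [-0.1, -0.1, 0.1] rows>= 2
 jaw yaw now -2.1
```

carry_out(
  motion=[
    [0.01,0,-0.002,0,0,0,0.3],
    [0.018,0,-0.002,0,0,0,0.3],
    [0.025,0,-0.002,0,0,0,0.3],
    [0.032,0,-0.002,0,0,0,0.3],
    [0.039,0,-0.002,0,0,0,0.3],
    [0.045,0,-0.002,0,0,0,0.3],
    [0.051,0,-0.002,0,0,0,0.3],
    [0.056,0,-0.002,0,0,0,0.3],
    [0.06,0,-0.002,0,0,0,0.3],
    [0.062,0,-0.002,0,0,0,0.3],
  ],
)

```text
clock: 12.23
tool_pos: [500.2, -11.5, 3.3]
eef_rot: [-2.26, -2.179, 0.001]
wrist_force: [0.1, -2.1, 2.2]
opening: 30.0
```

carry_out(
  motion=[
    [0.001,0,0,0,0,0,0.3],
    [0.002,0,0,0,0,0,0.3],
  ],
)

```text
clock: 12.4
tool_pos: [500.3, -9.5, 3.3]
eef_rot: [-2.26, -2.179, 0.001]
wrist_force: [0.6, -3.4, 2.9]
opening: 30.0
```

```bash
python3 - <<'E'
from h import *
o=env.observe(); print(np.round(o['tool_pos'],1),o['opening'],o['clock'],np.round(o['wrist_force'],1),w2tray(*o['tool_pos'][:2]))
goto(*tray2w(75,-140),3,TY)
p=get_image('side'); q=proj(p,[490,40,20])[0].astype(int)
save('s8.png',cv2.resize(p['color'][q[1]-50:q[1]+50,q[0]-65:q[0]+65],None,fx=6,fy=6,interpolation=cv2.INTER_CUBIC)[:600])
E
```

```text
[500.3  -9.5   3.3] 29.97551061821766 12.4 [ 0.6 -3.4  2.9] [  74.71477924 -139.70401612]
shift [-0.0003, 0.0003, 0.0003] turn [-0.1, -0.1, 0.1] rows>= 1
 jaw yaw now -2.1
```

View pics/s8.png

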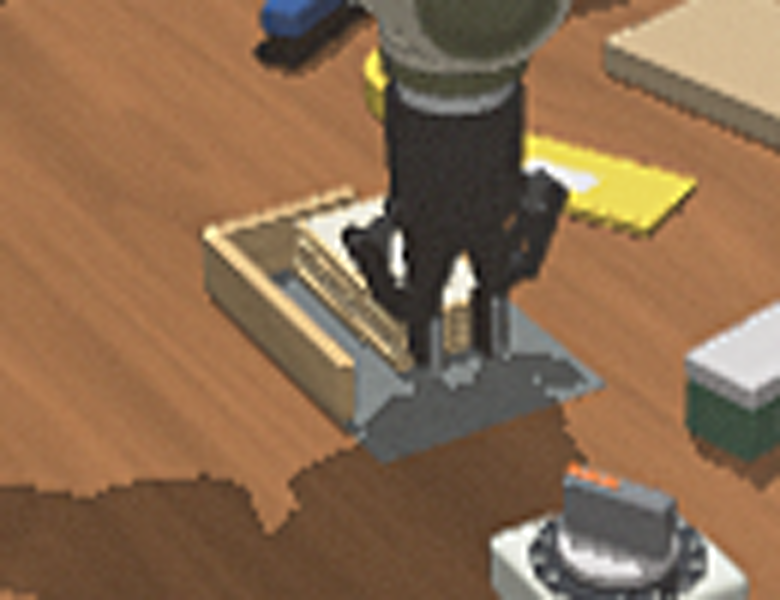

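carry_out(
  motion=[
    [0.0015,0,0,0,0,0,0.3],
    [0.003,0,0,0,0,0,0.3],
  ],
)

```text
clock: 12.62
tool_pos: [501.3, -7.9, 3.5]
eef_rot: [2.261, 2.18, -0.002]
wrist_force: [0.2, -21.2, -0.5]
opening: 29.8
```

carry_out(
  motion=[
    [0.0015,0,0,0,0,0,0.3],
    [0.0015,0,0,0,0,0,0.3],
  ],
)

```text
clock: 12.78
tool_pos: [501.7, -8.1, 3.5]
eef_rot: [2.258, 2.179, -0.004]
wrist_force: [-0.4, -13.5, 0.6]
opening: 30.0
```

```bash
python3 - <<'E'
from h import *
o=env.observe(); print(np.round(o['tool_pos'],1),o['opening'],o['clock'],np.round(o['wrist_force'],1),w2tray(*o['tool_pos'][:2]))
a=get_image('top');W=pts(a)
save('t9.png',cv2.resize(a['color'][175:255,185:285],None,fx=7,fy=7,interpolation=cv2.INTER_CUBIC))
E
```

```text
[501.7  -8.1   3.5] 30.027170255022963 12.7833 [ -0.4 -13.5   0.6] [  76.08929801 -138.26779123]
```

View pics/t9.png

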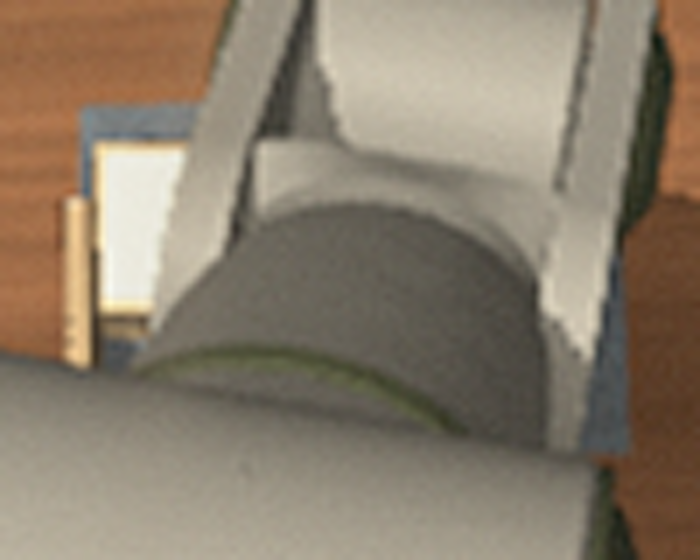

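carry_out(
  motion=[
    [-0.015,0,0,0,0,0,0.3],
    [-0.015,0,-0.03,0,0,0,0.3],
    [-0.015,0.01,-0.07,0,0,0,0],
    [-0.005,0.02,-0.08,0,0,-7,-0.4],
    [0.02,0.03,-0.08,0,0,-14,-0.4],
    [0.04,0.04,-0.08,0,0,-21,-0.4],
    [0.055,0.048,-0.08,0,0,-28,-0.4],
    [0.065,0.05,-0.08,0,0,-35,-0.4],
    [0.073,0.055,-0.08,0,0,-42,-0.4],
    [0.073,0.06,-0.08,0,0,-49,-0.4],
  ],
)

```text
clock: 13.67
tool_pos: [563.9, 64.8, 82.8]
eef_rot: [1.142, 2.926, -0.005]
wrist_force: [-1.0, -0.2, 0.1]
opening: 59.8
```

carry_out(
  motion=[
    [0,0,0,0,0,-7,-0.4],
    [0,0,0,0,0,-14,-0.4],
    [0,0,0,0,0,-21,-0.4],
    [0,0,0,0,0,-28,-0.4],
    [0,0,0,0,0,-35,-0.4],
    [0,0,0,0,0,-41,-0.4],
    [0,0,0,0,0,-41,-0.4],
  ],
)

```text
clock: 14.25
tool_pos: [563.5, 65.1, 82.4]
eef_rot: [-0.039, -3.139, 0.004]
wrist_force: [-0.1, 0.2, -0.7]
opening: 59.8
```

```bash
python3 - <<'E'
from h import *
o=env.observe(); print(np.round(o['tool_pos'],1),o['opening'],o['clock'],np.round(o['wrist_force'],1),w2tray(*o['tool_pos'][:2]))
goto(*tray2w(132,-64),-2,87.8)
p=get_image('side'); q=proj(p,[490,40,20])[0].astype(int)
save('s10.png',cv2.resize(p['color'][q[1]-50:q[1]+50,q[0]-65:q[0]+65],None,fx=6,fy=6,interpolation=cv2.INTER_CUBIC)[:600])
E
```

```text
[563.5  65.1  82.4] 59.813274564660865 14.25 [-0.1  0.2 -0.7] [135.02875538 -62.80125906]
shift [0.0029, -0.0009, 0.0844] turn [-0.2, -0.1, 0.8] rows>= 3
 jaw yaw now 88.6
```

View pics/s10.png

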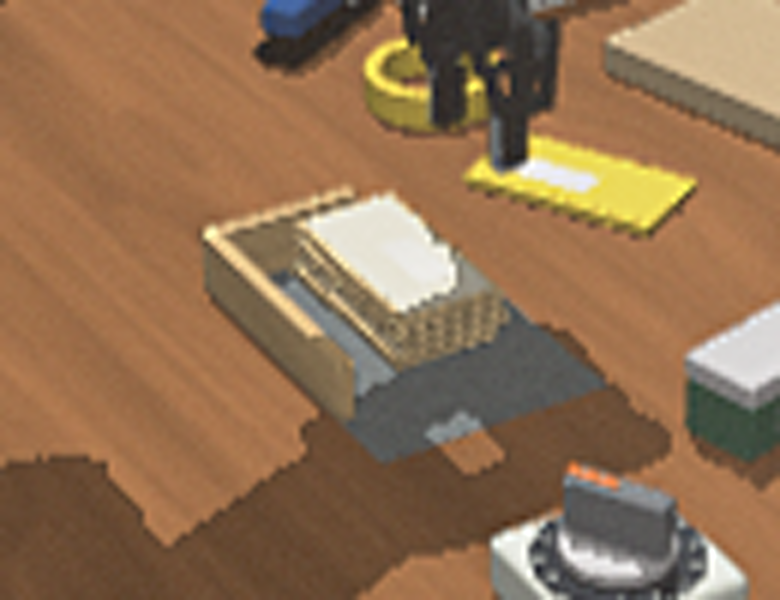

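carry_out(
  motion=[
    [0.003,-0.001,0.035,0,0,0.4,-0.4],
    [0.003,-0.001,0.065,0,0,0.8,-0.4],
    [0.003,-0.001,0.081,0,0,0.8,-0.4],
    [0.003,-0.001,0.084,0,0,0.8,-0.4],
    [0.003,-0.001,0.084,0,0,0.8,-0.4],
  ],
)

```text
clock: 14.72
tool_pos: [559.9, 64.0, -2.3]
eef_rot: [-0.074, -3.137, 0.004]
wrist_force: [0.9, 0.4, -0.1]
opening: 59.9
```

```bash
python3 - <<'E'
from h import *
o=env.observe(); print(np.round(o['tool_pos'],1),o['opening'],o['clock'],np.round(o['wrist_force'],1),w2tray(*o['tool_pos'][:2]))
goto(*tray2w(79,-64),-2,87.8)
E
```

```text
[559.9  64.   -2.3] 59.87776479736012 14.7167 [ 0.9  0.4 -0.1] [131.46753017 -63.98813229]
shift [0.0525, -0.0005, -0.0001] turn [-0.1, -0.2, -0.5] rows>= 2
 jaw yaw now 87.3
```

carry_out(
  motion=[
    [0.009,0,0,0,0,-0.5,-0.4],
    [0.016,0,0,0,0,-0.5,-0.4],
    [0.023,0,0,0,0,-0.5,-0.4],
    [0.029,0,0,0,0,-0.5,-0.4],
    [0.035,0,0,0,0,-0.5,-0.4],
    [0.04,0,0,0,0,-0.5,-0.4],
    [0.044,0,0,0,0,-0.5,-0.4],
    [0.048,0,0,0,0,-0.5,-0.4],
    [0.05,0,0,0,0,-0.5,-0.4],
    [0.051,0,0,0,0,-0.5,-0.4],
  ],
)

```text
clock: 15.55
tool_pos: [508.9, 66.4, -2.0]
eef_rot: [-0.06, -3.137, 0.004]
wrist_force: [3.6, -0.8, 2.2]
opening: 60.0
```

carry_out(
  motion=[
    [0.0015,0,0,0,0,0,-0.4],
    [0.002,0,0,0,0,0,-0.4],
  ],
)

```text
clock: 15.72
tool_pos: [507.1, 66.5, -2.0]
eef_rot: [-0.061, -3.138, 0.004]
wrist_force: [3.9, 0.2, 1.2]
opening: 59.9
```

```bash
python3 - <<'E'
from h import *
o=env.observe(); print(np.round(o['tool_pos'],1),o['opening'],o['clock'],np.round(o['wrist_force'],1),w2tray(*o['tool_pos'][:2]))
goto(*tray2w(77,-64),-2,87.8)
E
```

```text
[507.1  66.5  -2. ] 59.9057449583363 15.7167 [3.9 0.2 1.2] [ 78.5495044  -63.51789476]
shift [0.0015, -0.0005, 0.0] turn [-0.1, -0.2, -0.0] rows>= 1
 jaw yaw now 87.8
```

carry_out(
  motion=[
    [0.001,0,0,0,0,0,-0.4],
    [0.002,0,0,0,0,0,-0.4],
  ],
)

```text
clock: 15.88
tool_pos: [505.8, 66.5, -1.9]
eef_rot: [-0.061, -3.14, 0.004]
wrist_force: [8.9, 0.1, -1.0]
opening: 59.8
```

carry_out(
  motion=[
    [0.001,0,0,0,0,0,-0.4],
    [0.001,0,0,0,0,0,-0.4],
  ],
)

```text
clock: 16.05
tool_pos: [505.8, 66.5, -1.8]
eef_rot: [0.062, 3.14, -0.004]
wrist_force: [7.2, 1.3, -1.4]
opening: 60.1
```

```bash
python3 - <<'E'
from h import *
o=env.observe(); print(np.round(o['tool_pos'],1),o['opening'],o['clock'],np.round(o['wrist_force'],1),w2tray(*o['tool_pos'][:2]))
p=get_image('side'); q=proj(p,[490,40,20])[0].astype(int)
save('s11.png',cv2.resize(p['color'][q[1]-50:q[1]+50,q[0]-65:q[0]+65],None,fx=6,fy=6,interpolation=cv2.INTER_CUBIC)[:600])
E
```

```text
[505.8  66.5  -1.8] 60.0701137949741 16.05 [ 7.2  1.3 -1.4] [ 77.34572279 -63.55264519]
```

View pics/s11.png

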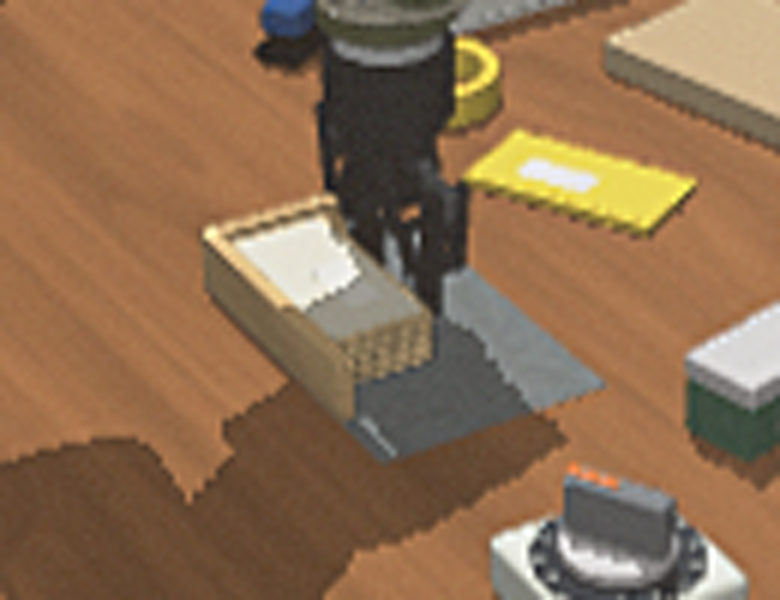

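carry_out(
  motion=[
    [0.0015,0,0,0,0,0,-0.4],
    [0.0025,0,0,0,0,0,-0.4],
    [0.0025,0,0,0,0,0,-0.4],
  ],
)

```text
clock: 16.35
tool_pos: [506.0, 66.5, -1.3]
eef_rot: [0.062, 3.134, -0.004]
wrist_force: [12.1, 1.5, -1.0]
opening: 59.6
```

carry_out(
  motion=[
    [-0.015,0,0,0,0,0,-0.4],
    [-0.03,0,0,0,0,0,-0.4],
    [-0.03,0,-0.04,0,0,0,-0.4],
    [-0.05,0,-0.08,0,0,0,-0.4],
    [-0.08,0,-0.12,0,0,0,-0.4],
    [-0.1,-0.03,-0.13,0,0,0,-0.4],
    [-0.1,-0.07,-0.13,0,0,0,-0.4],
    [-0.1,-0.11,-0.13,0,0,0,-0.4],
    [-0.1,-0.15,-0.13,0,0,0,-0.4],
  ],
)

```text
clock: 17.1
tool_pos: [597.9, -88.1, 129.1]
eef_rot: [0.061, 3.137, -0.002]
wrist_force: [0.8, 0.3, 0.5]
opening: 59.7
```

```bash
python3 - <<'E'
from h import *
o=env.observe(); print(np.round(o['tool_pos'],1),o['opening'],o['clock'],np.round(o['wrist_force'],1),w2tray(*o['tool_pos'][:2]))
a=get_image('top');b=get_image('side')
save('s12.png',np.hstack([cv2.resize(a['color'][190:250,185:275],None,fx=4.4,fy=6,interpolation=cv2.INTER_CUBIC),cv2.resize(b['color'][170:230,200:270],None,fx=5.5,fy=6,interpolation=cv2.INTER_CUBIC)]))
W=pts(a)
for r in spotter.silhouettes('panel_3',a):
        v,u=np.nonzero(r['region']); f=rectfit(a,r['region'],32); print(round(r['p'],2),'px',u.mean().round(),v.mean().round(),f) if abs(f[1])<200 else 0
save('t12.png',cv2.resize(a['color'],(768,576)))
for p in (a,b): print([(round(r['p'],2),np.round(r['at']).tolist()) for r in spotter.pinpoint('tin_1',p)])
E
```

```text
[597.9 -88.1 129.1] 59.714305350904546 17.1 [0.8 0.3 0.5] [ 175.22709348 -214.56300033]
0.85 px 203.0 153.0 [661.1, 112.0, 129.5, 68.7, -64.1]
0.6 px 209.0 219.0 [472.9, 101.3, 59.3, 48.6, 86.1]
[(0.98, [466.0, -419.0, 23.0]), (0.75, [609.0, -323.0, 29.0]), (0.4, [620.0, -146.0, 26.0])]
[(0.87, [472.0, -421.0, 26.0]), (0.83, [613.0, -147.0, 25.0]), (0.77, [610.0, -322.0, 21.0]), (0.41, [449.0, -245.0, -1.0])]
```

View pics/s12.png

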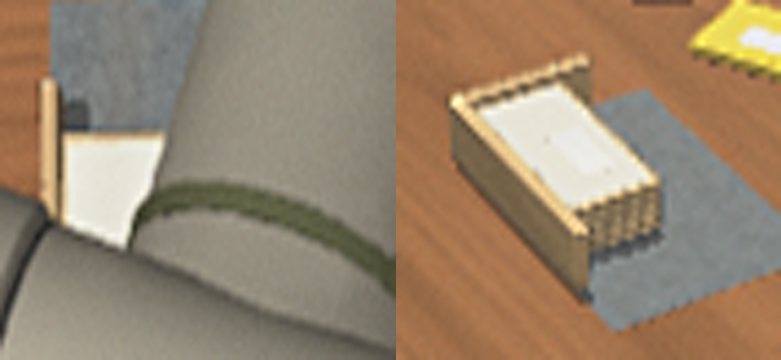

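View pics/t12.png

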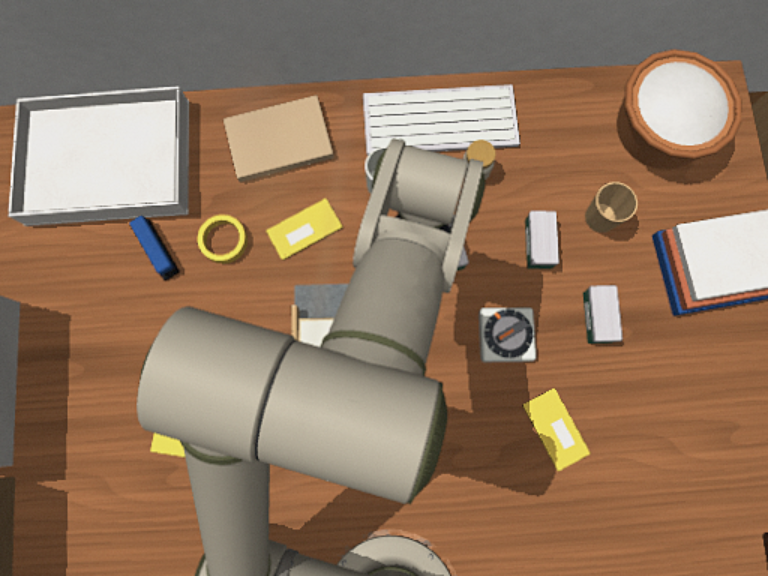

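carry_out(
  motion=[
    [-0.01,-0.03,0,0,0,-6,-0.75],
    [-0.019,-0.058,0.01,0,0,-12,-0.75],
    [-0.019,-0.058,0.03,0,0,-12,-0.75],
    [-0.019,-0.058,0.05,0,0,-12,-0.75],
    [-0.019,-0.058,0.05,0,0,-12,-0.75],
  ],
)

```text
clock: 17.77
tool_pos: [613.1, -143.2, 75.0]
eef_rot: [0.268, -3.128, -0.004]
wrist_force: [-0.1, -0.1, -0.2]
opening: 74.9
```

```bash
python3 - <<'E'
from h import *
o=env.observe(); print(np.round(o['tool_pos'],1),o['opening'],o['clock'],np.round(o['wrist_force'],1))
goto(614.5,-147,14,100)
b=get_image('side');q=proj(b,[614,-147,50])[0].astype(int);print(q)
save('s13.png',cv2.resize(b['color'][q[1]-60:q[1]+40,q[0]-65:q[0]+65],None,fx=6,fy=6,interpolation=cv2.INTER_CUBIC)[:600])
E
```

```text
[ 613.1 -143.2   75. ] 74.93414677714938 17.7667 [-0.1 -0.1 -0.2]
shift [-0.0009, -0.0042, 0.061] turn [0.2, -0.1, -0.2] rows>= 2
 jaw yaw now 99.8
[303 204]
```

View pics/s13.png

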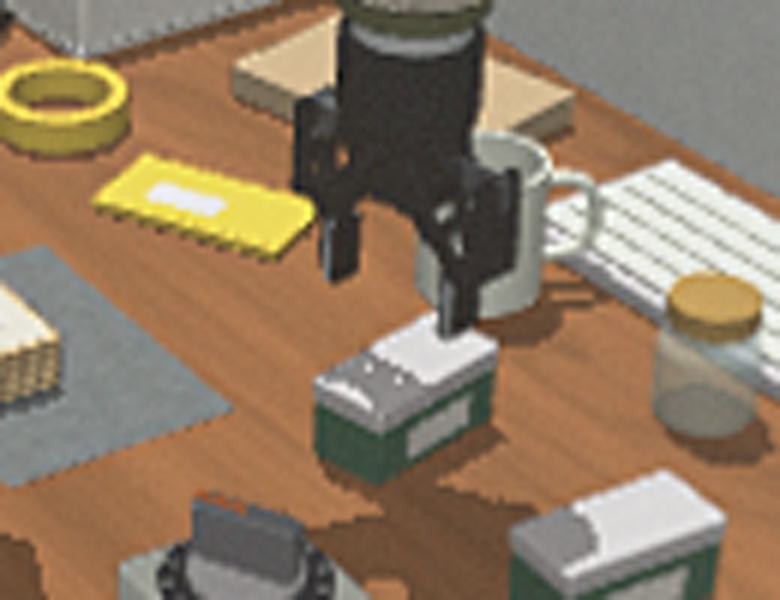

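carry_out(
  motion=[
    [-0.001,-0.004,0.02,0,0,0,-0.75],
    [-0.001,-0.004,0.045,0,0,0,-0.75],
    [-0.001,-0.004,0.06,0,0,0,-0.75],
    [-0.001,-0.004,0.06,0,0,0,-0.6],
    [-0.001,-0.004,0.06,0,0,0,-0.3],
    [-0.001,-0.004,0.06,0,0,0,0.2],
    [-0.001,-0.004,0.06,0,0,0,0.2],
    [-0.001,-0.004,0.06,0,0,0,0.2],
    [-0.001,-0.004,0.06,0,0,0,0.2],
  ],
  force=70,
)

```text
clock: 18.57
tool_pos: [616.6, -147.1, 19.4]
eef_rot: [-0.269, 3.127, -0.0]
wrist_force: [1.3, 1.9, 7.4]
opening: 49.0
```

carry_out(
  motion=[
    [0,0,-0.005,0,0,0,0.2],
    [0,0,-0.015,0,0,0,0.2],
    [0,0,-0.02,0,0,0,0.2],
    [0,0,-0.02,0,0,0,0.2],
    [0,0,-0.02,0,0,0,0.2],
    [0,0,-0.02,0,0,0,0.2],
  ],
)

```text
clock: 19.07
tool_pos: [616.3, -147.0, 39.2]
eef_rot: [-0.269, 3.127, -0.0]
wrist_force: [0.1, 0.3, -1.5]
opening: 49.1
```

carry_out(
  motion=[
    [0,0,0.01,0,0,0,0.2],
    [0,0,0.018,0,0,0,0.2],
    [0,0,0.02,0,0,0,0.2],
    [0,0,0.02,0,0,0,0.2],
    [0,0,0.02,0,0,0,-0.3],
    [0,0,0.02,0,0,0,-0.75],
    [0,0,0.02,0,0,0,-0.75],
    [0,0,-0.01,0,0,0,-0.75],
    [0,0,-0.04,0,0,0,-0.75],
    [0,0,-0.07,0,0,0,-0.75],
  ],
)

```text
clock: 19.9
tool_pos: [615.9, -146.9, 109.6]
eef_rot: [-0.269, 3.129, 0.001]
wrist_force: [0.5, -0.3, 0.3]
opening: 74.6
```

carry_out(
  motion=[
    [0,0,-0.03,0,0,0,-0.75],
    [0,-0.03,-0.03,0,0,7,-0.75],
    [0,-0.06,-0.03,0,0,14,-0.75],
    [0,-0.1,-0.03,0,0,17,-0.75],
    [0,-0.13,-0.03,0,0,17,-0.75],
    [0,-0.13,-0.03,0,0,17,-0.75],
  ],
)

```text
clock: 20.4
tool_pos: [637.8, -280.8, 138.2]
eef_rot: [0.205, 3.134, -0.001]
wrist_force: [1.2, 0.3, 0.7]
opening: 74.8
```

```bash
python3 - <<'E'
from h import *
o=env.observe(); print(np.round(o['tool_pos'],1),o['opening'],o['clock'],np.round(o['wrist_force'],1))
goto(611,-321,90,83)
a=get_image('top');b=get_image('side')
for p in (a,b): print([(round(r['p'],2),np.round(r['at']).tolist()) for r in spotter.pinpoint('tin_1',p)])
save('t14.png',cv2.resize(a['color'],(768,576)))
E
```

```text
[ 637.8 -280.8  138.2] 74.83647697414992 20.4 [1.2 0.3 0.7]
shift [0.0214, -0.0433, 0.0482] turn [-0.0, 0.1, -0.5] rows>= 2
 jaw yaw now 82.5
[(0.96, [465.0, -421.0, 25.0]), (0.65, [620.0, -144.0, 24.0])]
[(0.78, [612.0, -319.0, 20.0]), (0.77, [610.0, -147.0, 27.0]), (0.73, [473.0, -418.0, 27.0])]
```

View pics/t14.png

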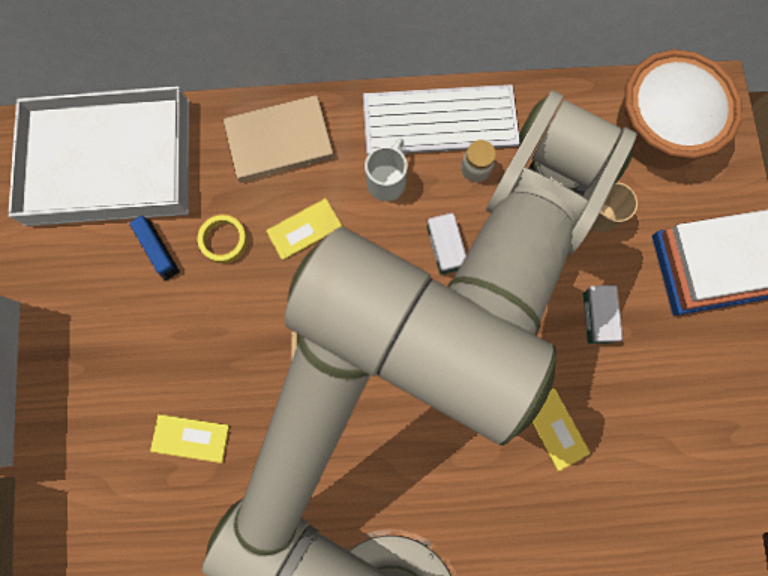

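carry_out(
  motion=[
    [0.012,-0.025,0.03,0,0,-0.5,-0.75],
    [0.0214,-0.043,0.05,0,0,-0.5,-0.75],
    [0.0214,-0.043,0.06,0,0,-0.5,-0.75],
    [0.0214,-0.043,0.06,0,0,-0.5,-0.75],
  ],
)

```text
clock: 20.93
tool_pos: [610.2, -312.9, 76.6]
eef_rot: [-0.182, -3.133, -0.007]
wrist_force: [-0.7, 0.1, 1.0]
opening: 74.5
```

```bash
python3 - <<'E'
from h import *
o=env.observe(); print(np.round(o['tool_pos'],1),o['opening'],o['clock'],np.round(o['wrist_force'],1))
goto(611,-321,15,83)
b=get_image('side');q=proj(b,[611,-321,50])[0].astype(int);print(q)
save('s15.png',cv2.resize(b['color'][q[1]-60:q[1]+40,q[0]-65:q[0]+65],None,fx=6,fy=6,interpolation=cv2.INTER_CUBIC)[:600])
E
```

```text
[ 610.2 -312.9   76.6] 74.49615355803633 20.9333 [-0.7  0.1  1. ]
shift [-0.0019, -0.0082, 0.0616] turn [0.2, -0.2, 0.3] rows>= 2
 jaw yaw now 83.3
[339 230]
```

View pics/s15.png

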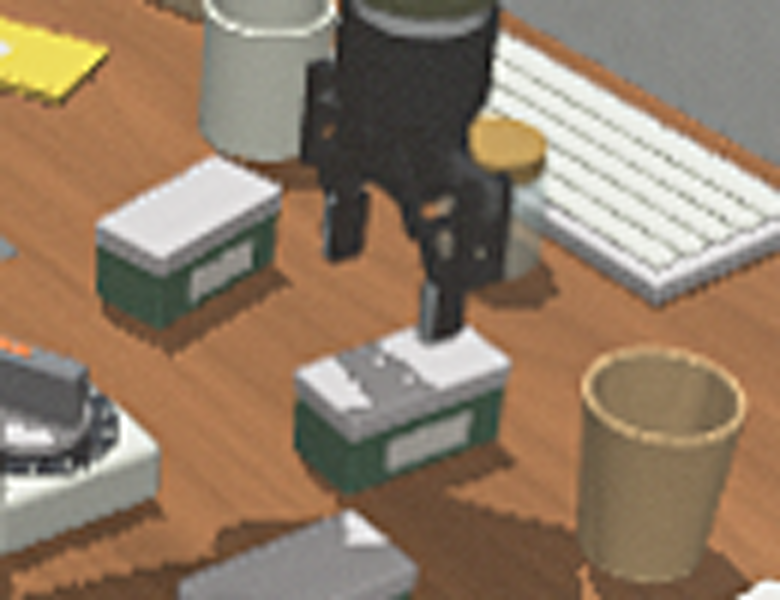

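carry_out(
  motion=[
    [-0.002,-0.008,0,0,0,0,-0.75],
    [-0.002,-0.008,0.02,0,0,0,-0.75],
    [-0.002,-0.008,0.045,0,0,0,-0.75],
    [-0.002,-0.008,0.06,0,0,0,-0.75],
    [-0.002,-0.008,0.06,0,0,0,-0.3],
    [-0.002,-0.008,0.06,0,0,0,0.2],
    [-0.002,-0.008,0.06,0,0,0,0.2],
    [-0.002,-0.008,0.06,0,0,0,0.2],
    [-0.002,-0.008,0.06,0,0,0,0.2],
  ],
  force=70,
)

```text
clock: 21.73
tool_pos: [613.1, -321.0, 20.1]
eef_rot: [0.181, 3.135, 0.002]
wrist_force: [0.4, 1.3, 3.0]
opening: 48.7
```

carry_out(
  motion=[
    [0,0,-0.005,0,0,0,0.2],
    [0,0,-0.015,0,0,0,0.2],
    [0,0,-0.02,0,0,0,0.2],
    [0,0,-0.02,0,0,0,0.2],
    [0,0,-0.02,0,0,0,0.2],
    [0,0,-0.02,0,0,0,0.2],
  ],
)

```text
clock: 22.23
tool_pos: [612.9, -321.0, 39.9]
eef_rot: [0.181, 3.135, 0.003]
wrist_force: [-0.4, -0.4, -1.2]
opening: 49.3
```

carry_out(
  motion=[
    [0,0,0.01,0,0,0,0.2],
    [0,0,0.018,0,0,0,0.2],
    [0,0,0.02,0,0,0,0.2],
    [0,0,0.02,0,0,0,0.2],
    [0,0,0.02,0,0,0,-0.3],
    [0,0,0.02,0,0,0,-0.75],
    [0,0,0.02,0,0,0,-0.75],
    [0,0,-0.01,0,0,0,-0.75],
    [0,0,-0.04,0,0,0,-0.75],
    [0,0,-0.07,0,0,0,-0.75],
  ],
)

```text
clock: 23.07
tool_pos: [612.6, -320.9, 110.3]
eef_rot: [-0.181, -3.136, -0.004]
wrist_force: [-0.3, -0.9, -0.2]
opening: 75.0
```

carry_out(
  motion=[
    [0,0,-0.02,0,0,0,-0.75],
    [0.026,-0.023,-0.02,0,0,-2,-0.75],
    [0.052,-0.046,-0.02,0,0,-4.7,-0.75],
    [0.08,-0.07,-0.02,0,0,-4.7,-0.75],
    [0.106,-0.093,-0.02,0,0,-4.7,-0.75],
    [0.131,-0.115,-0.01,0,0,-4.7,-0.75],
    [0.131,-0.115,0.015,0,0,-4.7,-0.75],
    [0.131,-0.115,0.02,0,0,-4.7,-0.75],
  ],
)

```text
clock: 23.73
tool_pos: [467.0, -420.1, 86.9]
eef_rot: [-0.057, -3.138, -0.011]
wrist_force: [0.5, 0.8, -0.3]
opening: 75.0
```

```bash
python3 - <<'E'
from h import *
o=env.observe(); print(np.round(o['tool_pos'],1),o['opening'],o['clock'],np.round(o['wrist_force'],1))
a=get_image('top');b=get_image('side')
for p in (a,b): print([(round(r['p'],2),np.round(r['at']).tolist()) for r in spotter.pinpoint('tin_1',p)])
q=proj(b,[469,-420,50])[0].astype(int);print(q)
save('s16.png',cv2.resize(b['color'][q[1]-60:q[1]+40,q[0]-65:q[0]+65],None,fx=6,fy=6,interpolation=cv2.INTER_CUBIC)[:600])
save('t16.png',cv2.resize(a['color'],(768,576)))
goto(469,-420,15,88)
E
```

```text
[ 467.  -420.1   86.9] 75.0183588389177 23.7333 [ 0.5  0.8 -0.3]
[(0.77, [618.0, -146.0, 28.0]), (0.76, [612.0, -323.0, 27.0]), (0.57, [469.0, -416.0, 25.0])]
[(0.96, [613.0, -145.0, 26.0]), (0.83, [471.0, -421.0, 30.0]), (0.61, [610.0, -319.0, 21.0])]
[324 265]
shift [0.0013, -0.0004, 0.0758] turn [0.1, 0.0, 0.2] rows>= 2
 jaw yaw now 88.2
```

View pics/s16.png

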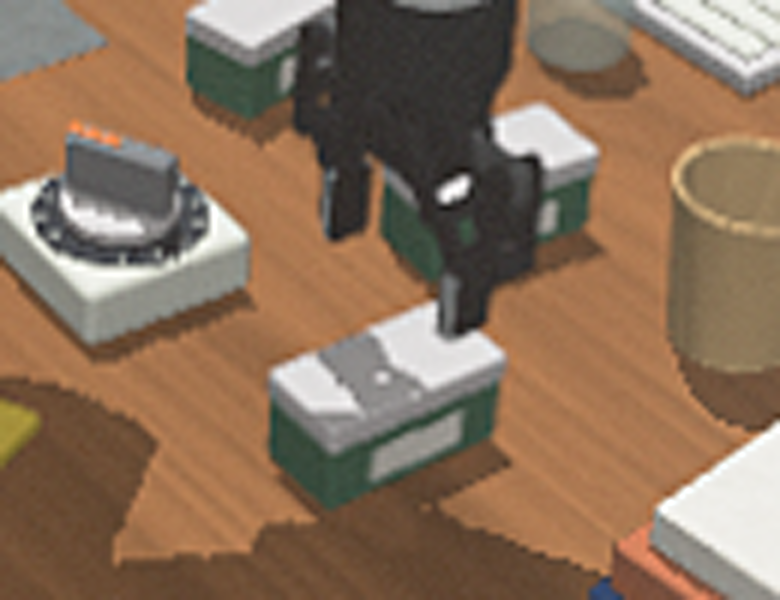

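View pics/t16.png

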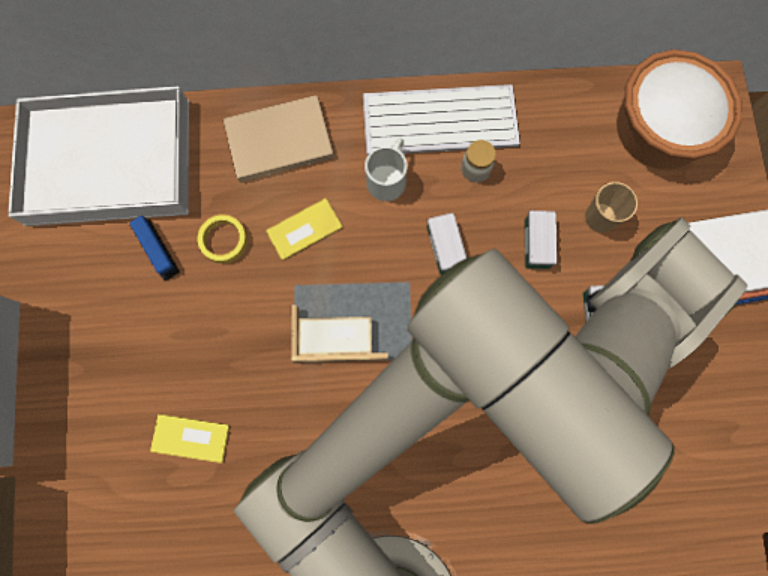

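```bash
python3 - <<'E'
from h import *
a=get_image('top')
save('t17.png',cv2.resize(a['color'][195:250,185:280],None,fx=8,fy=8,interpolation=cv2.INTER_CUBIC))
m=np.zeros((384,512),bool)
c=a['color'].astype(int)
w=(c.min(-1)>200)
n,l,s,ce=cv2.connectedComponentsWithStats(w[195:250,185:280].astype(np.uint8)); print(s)
m[195:250,185:280]=l==1+np.argmax(s[1:,4])
f=rectfit(a,m,32); print(f,w2tray(*f[:2]))
E
```

```text
[[   0    0   95   55 4288]
 [  16   18   45   22  937]]
[460.9, 66.4, 118.1, 55.9, 87.6] [ 32.43458929 -65.40311474]
```

View pics/t17.png

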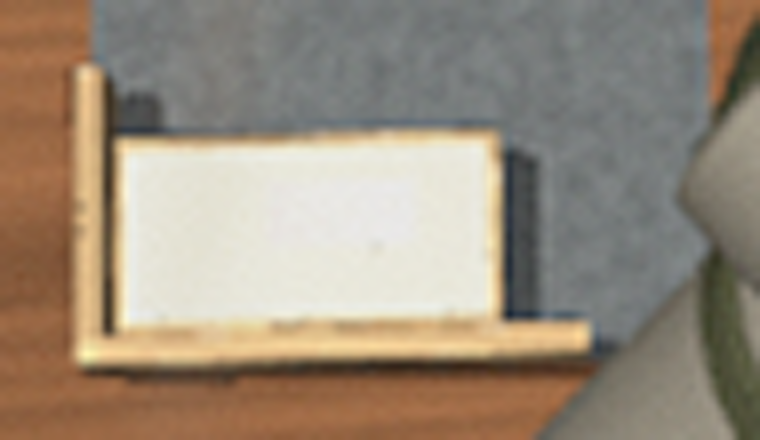

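carry_out(
  motion=[
    [0.001,0,0.025,0,0,0,-0.75],
    [0.001,0,0.05,0,0,0,-0.75],
    [0.001,0,0.07,0,0,0,-0.75],
    [0.001,0,0.075,0,0,0,-0.75],
    [0.001,0,0.075,0,0,0,-0.3],
    [0.001,0,0.075,0,0,0,0.2],
    [0.001,0,0.075,0,0,0,0.2],
    [0.001,0,0.075,0,0,0,0.2],
    [0.001,0,0.075,0,0,0,0.2],
    [0.001,0,0.075,0,0,0,0.2],
  ],
  force=100,
)

```text
clock: 24.82
tool_pos: [470.3, -420.0, 18.0]
eef_rot: [0.049, 3.138, -0.001]
wrist_force: [1.0, 2.4, 6.9]
opening: 48.6
```

carry_out(
  motion=[
    [0,0,-0.005,0,0,0,0.2],
    [0,0,-0.015,0,0,0,0.2],
    [0,0,-0.02,0,0,0,0.2],
    [0,0,-0.02,0,0,0,0.2],
    [0,0,-0.02,0,0,0,0.2],
    [0,0,-0.02,0,0,0,0.2],
  ],
)

```text
clock: 25.32
tool_pos: [470.0, -419.9, 37.7]
eef_rot: [0.05, 3.138, 0.0]
wrist_force: [-0.1, 0.1, -6.0]
opening: 48.3
```

```bash
python3 - <<'E'
from h import *
A=[get_image('top') for _ in range(4)];B=[get_image('side') for _ in range(4)]
a=A[0];im=np.mean([x['color'] for x in A],0).astype(np.float32); b=B[0]; imb=np.mean([x['color'] for x in B],0).astype(np.float32)
# profile along tray y at fixed tray x, z=32 projected
for name,p,I in (('top',a,im),('side',b,imb)):
  ys=np.arange(-12,16,1.0)
  prof=[]
  for X in (12,22,32,42,52) if name=='top' else (40,45,50,55):
    w=np.array([[*tray2w(X,y),32] for y in ys]); q=proj(p,w).astype(np.float32)
    prof.append(cv2.remap(I,q[:,0].reshape(1,-1),q[:,1].reshape(1,-1),cv2.INTER_LINEAR)[0])
  pr=np.mean(prof,0); print(name); print([(int(y),*np.round(v).astype(int).tolist()) for y,v in zip(ys,pr)])
save('t18.png',np.hstack([cv2.resize(im[200:245,188:240].astype(np.uint8),None,fx=8,fy=10,interpolation=cv2.INTER_CUBIC),cv2.resize(imb[170:215,205:250].astype(np.uint8),None,fx=8,fy=10,interpolation=cv2.INTER_CUBIC)]))
# mark predicted corners
d=imb.astype(np.uint8).copy()
for X,Y,Z in ((0,0,38),(90,0,38),(0,-160,38),(66,0,32),(66,-130,32),(0,-130,32)):
    print((X,Y,Z),proj(a,[*tray2w(X,Y),Z]).round(1),proj(b,[*tray2w(X,Y),Z]).round(1))
E
```

```text
top
[(-12, 231, 230, 218), (-11, 232, 230, 219), (-10, 232, 230, 220), (-9, 232, 231, 220), (-8, 233, 233, 224), (-7, 234, 235, 227), (-6, 235, 235, 224), (-5, 236, 230, 209), (-4, 238, 226, 194), (-3, 224, 207, 169), (-2, 202, 178, 138), (-1, 180, 150, 107), (0, 144, 119, 85), (1, 108, 88, 64), (2, 92, 75, 55), (3, 130, 108, 78), (4, 167, 141, 101), (5, 191, 160, 116), (6, 205, 172, 124), (7, 219, 183, 132), (8, 219, 183, 133), (9, 219, 183, 133), (10, 215, 178, 129), (11, 199, 162, 117), (12, 183, 146, 104), (13, 168, 129, 91), (14, 153, 111, 76), (15, 138, 93, 62)]
side
[(-12, 237, 235, 223), (-11, 238, 236, 224), (-10, 238, 237, 225), (-9, 239, 238, 226), (-8, 240, 239, 227), (-7, 241, 239, 226), (-6, 241, 239, 224), (-5, 241, 237, 220), (-4, 238, 232, 213), (-3, 232, 224, 202), (-2, 224, 214, 190), (-1, 217, 205, 179), (0, 208, 194, 165), (1, 198, 182, 152), (2, 187, 169, 138), (3, 175, 156, 125), (4, 165, 145, 113), (5, 156, 136, 104), (6, 148, 127, 96), (7, 143, 123, 91), (8, 141, 120, 88), (9, 141, 119, 86), (10, 149, 125, 90), (11, 160, 134, 96), (12, 172, 144, 103), (13, 185, 155, 112), (14, 197, 166, 120), (15, 207, 175, 126)]
(0, 0, 38) [[198.3 236.1]] [[212.8 187.1]]
(90, 0, 38) [[198.3 202.6]] [[235.3 180.3]]
(0, -160, 38) [[258.9 234.3]] [[234.9 208.3]]
(66, 0, 32) [[198.6 211.8]] [[229.4 183.5]]
(66, -130, 32) [[246.9 210.4]] [[247.8 200.1]]
(0, -130, 32) [[247.6 234.9]] [[230.6 205.6]]
```

View pics/t18.png

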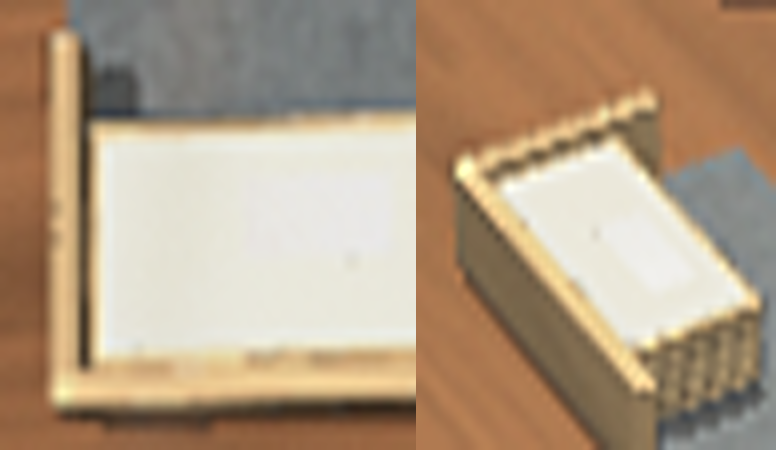

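carry_out(
  motion=[
    [0,0,0.01,0,0,0,0.2],
    [0,0,0.018,0,0,0,0.2],
    [0,0,0.02,0,0,0,0.2],
    [0,0,0.02,0,0,0,0.2],
    [0,0,0.02,0,0,0,-0.3],
    [0,0,0.02,0,0,0,-0.75],
    [0,0,0.02,0,0,0,-0.75],
    [0,0,-0.01,0,0,0,-0.75],
    [0,0,-0.05,0,0,0,-0.75],
    [0,0,-0.09,0,0,0,-0.75],
  ],
)

```text
clock: 26.55
tool_pos: [469.6, -419.6, 128.5]
eef_rot: [0.049, 3.139, 0.002]
wrist_force: [0.1, -1.7, 0.1]
opening: 74.7
```

carry_out(
  motion=[
    [0,0,-0.02,0,0,0,0],
    [0,0.03,-0.02,0,0,7,0.5],
    [0.002,0.07,-0.02,0,0,14,0.5],
    [0.005,0.11,-0.02,0,0,21,0.5],
    [0.008,0.15,-0.02,0,0,28,0.5],
    [0.01,0.19,-0.02,0,0,35,0.5],
    [0.012,0.23,-0.02,0,0,42,0.5],
    [0.015,0.27,-0.02,0,0,49,0.5],
    [0.018,0.31,-0.02,0,0,56,0.5],
    [0.02,0.345,-0.02,0,0,63,0.5],
  ],
)

```text
clock: 27.38
tool_pos: [460.2, -75.5, 149.2]
eef_rot: [1.662, 2.664, 0.004]
wrist_force: [0.3, -1.0, -0.1]
opening: 21.3
```

```bash
sed -i 's/C=np.array(\[431,133.\])/C=np.array([431,135.5])/' h.py; python3 - <<'E'
from h import *
o=env.observe(); print(np.round(o['tool_pos'],1),o['opening'],o['clock'],np.round(o['wrist_force'],1),w2tray(*o['tool_pos'][:2]))
goto(*tray2w(38,-205),60,TY)
E
```

```text
[460.2 -75.5 149.2] 21.251817442755385 27.3833 [ 0.3 -1.  -0.1] [  37.30927804 -209.73298056]
shift [0.0038, 0.0026, 0.0892] turn [0.2, -0.0, 28.3] rows>= 4
 jaw yaw now 26.1
```

carry_out(
  motion=[
    [0.001,0.001,0.02,0,0,7,0.5],
    [0.002,0.002,0.04,0,0,14,0.5],
    [0.0038,0.0026,0.07,0,0,21,0.5],
    [0.0038,0.0026,0.1,0,0,28.3,0.5],
    [0.0038,0.0026,0.13,0,0,28.3,0.5],
    [0.0038,0.0026,0.145,0,0,28.3,0.5],
    [0.0038,0.0026,0.145,0,0,28.3,0.5],
    [0.0038,0.0026,0.145,0,0,28.3,0.5],
  ],
)

```text
clock: 28.05
tool_pos: [461.3, -70.8, 3.9]
eef_rot: [2.264, 2.178, 0.004]
wrist_force: [0.7, -0.1, 0.6]
opening: 21.5
```

```bash
python3 - <<'E'
from h import *
o=env.observe(); print(np.round(o['tool_pos'],1),o['opening'],o['clock'],np.round(o['wrist_force'],1),w2tray(*o['tool_pos'][:2]))
goto(*tray2w(38,-142),4,TY)
E
```

```text
[461.3 -70.8   3.9] 21.51773839906897 28.05 [ 0.7 -0.1  0.6] [  38.14863394 -204.98095762]
shift [0.063, -0.0002, -0.0] turn [0.1, -0.1, -0.0] rows>= 2
 jaw yaw now -2.2
```

carry_out(
  motion=[
    [0.02,0,0,0,0,0,0.5],
    [0.04,0,0,0,0,0,0.5],
    [0.05,0,0,0,0,0,0.5],
    [0.055,0,0,0,0,0,0.5],
    [0.058,0,0,0,0,0,0.5],
    [0.06,0,0,0,0,0,0.5],
    [0.062,0,0,0,0,0,0.5],
    [0.063,0,0,0,0,0,0.5],
    [0.064,0,0,0,0,0,0.5],
    [0.064,0,0,0,0,0,0.5],
  ],
)

```text
clock: 28.88
tool_pos: [463.9, -7.1, 4.0]
eef_rot: [2.264, 2.177, 0.004]
wrist_force: [1.0, 0.2, -0.4]
opening: 21.2
```

carry_out(
  motion=[
    [0.001,0,0,0,0,0,0.5],
    [0.0015,0,0,0,0,0,0.5],
    [0.0015,0,0,0,0,0,0.5],
  ],
)

```text
clock: 29.13
tool_pos: [464.0, -6.4, 4.1]
eef_rot: [2.263, 2.177, 0.002]
wrist_force: [-1.1, -6.9, 0.3]
opening: 21.3
```

carry_out(
  motion=[
    [0.0015,0,0,0,0,0,0.5],
    [0.003,0,0,0,0,0,0.5],
    [0.003,0,0,0,0,0,0.5],
  ],
)

```text
clock: 29.38
tool_pos: [464.4, -6.4, 4.1]
eef_rot: [2.259, 2.176, -0.003]
wrist_force: [-4.8, -24.7, 0.3]
opening: 21.3
```

carry_out(
  motion=[
    [-0.01,0,0,0,0,0,0.5],
    [-0.02,0,0,0,0,0,0.5],
    [-0.03,0,-0.02,0,0,0,0.5],
    [-0.06,0,-0.06,0,0,0,0.5],
    [-0.09,0,-0.1,0,0,0,0],
    [-0.13,0,-0.12,0,0,0,-0.75],
    [-0.17,0,-0.12,0,0,-7,-0.75],
    [-0.21,0,-0.12,0,0,-14,-0.75],
    [-0.25,0,-0.12,0,0,-21,-0.75],
    [-0.29,0,-0.12,0,0,-28,-0.75],
  ],
)

```text
clock: 30.22
tool_pos: [453.6, -278.1, 125.7]
eef_rot: [1.685, 2.646, -0.004]
wrist_force: [1.7, -0.2, -0.3]
opening: 74.5
```

carry_out(
  motion=[
    [-0.018,-0.015,0,0,0,-7,-0.75],
    [-0.036,-0.03,0,0,0,-14,-0.75],
    [-0.054,-0.045,0,0,0,-21,-0.75],
    [-0.07,-0.06,0,0,0,-28,-0.75],
    [-0.07,-0.06,0,0,0,-35,-0.75],
    [-0.07,-0.06,0,0,0,-42,-0.75],
    [-0.07,-0.06,0,0,0,-49,-0.75],
    [-0.07,-0.06,0,0,0,-56,-0.75],
    [-0.07,-0.06,0,0,0,-61,-0.75],
  ],
)

```text
clock: 30.97
tool_pos: [428.5, -367.0, 125.9]
eef_rot: [0.1, 3.137, -0.006]
wrist_force: [0.7, -0.7, -0.2]
opening: 74.5
```

```bash
cat > prof.py <<'E'
from h import *
o=env.observe(); print(np.round(o['tool_pos'],1),o['opening'],o['clock'],np.round(o['wrist_force'],1),w2tray(*o['tool_pos'][:2]))
A=[get_image('top') for _ in range(4)]
a=A[0];im=np.mean([x['color'] for x in A],0).astype(np.float32); b=get_image('side')
def prof(line):
    q=proj(a,np.array([[*tray2w(x,y),32] for x,y in line])).astype(np.float32)
    return cv2.remap(im,q[:,0].reshape(1,-1),q[:,1].reshape(1,-1),cv2.INTER_LINEAR)[0]
t=np.arange(-12,14,1.)
print('y',[(int(s),int(v)) for s,v in zip(t,np.mean([prof([(X,s) for s in t]) for X in (12,22,32,42,52)],0)[:,1])])
save(N1:='t20.png',np.hstack([cv2.resize(im[200:245,188:268].astype(np.uint8),None,fx=6,fy=10,interpolation=cv2.INTER_CUBIC),cv2.resize(b['color'][170:215,205:250],None,fx=6,fy=10,interpolation=cv2.INTER_CUBIC)]))
for p in (A[-1],b): print([(round(r['p'],2),np.round(r['at']).tolist()) for r in spotter.pinpoint('tin_1',p)])
goto(470,-420,90,88)
E
python3 prof.py
```

```text
[ 428.5 -367.   125.9] 74.45328035143773 30.9667 [ 0.7 -0.7 -0.2] [  16.83404881 -502.21048578]
y [(-12, 229), (-11, 230), (-10, 231), (-9, 232), (-8, 233), (-7, 233), (-6, 233), (-5, 220), (-4, 207), (-3, 183), (-2, 147), (-1, 110), (0, 115), (1, 132), (2, 148), (3, 161), (4, 174), (5, 182), (6, 182), (7, 183), (8, 171), (9, 154), (10, 137), (11, 119), (12, 101), (13, 91)]
[(0.62, [613.0, -320.0, 27.0]), (0.53, [468.0, -421.0, 24.0])]
[(0.95, [472.0, -423.0, 26.0]), (0.65, [612.0, -317.0, 23.0]), (0.55, [612.0, -146.0, 22.0])]
shift [-0.0448, -0.0498, 0.0364] turn [-0.3, 0.2, -2.1] rows>= 2
 jaw yaw now 85.9
```

View pics/t20.png

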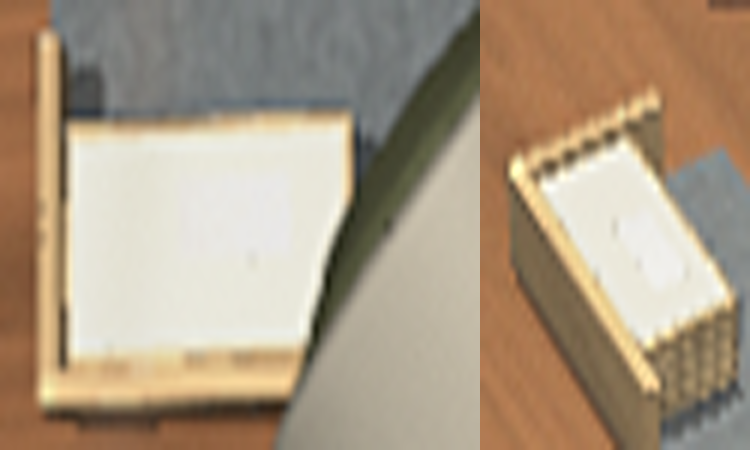

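carry_out(
  motion=[
    [-0.02,-0.025,0,0,0,-1,-0.75],
    [-0.0448,-0.05,0.02,0,0,-2,-0.75],
    [-0.0448,-0.05,0.036,0,0,-2,-0.75],
    [-0.0448,-0.05,0.036,0,0,-2,-0.75],
    [-0.0448,-0.05,0.036,0,0,-2,-0.75],
  ],
)

```text
clock: 31.73
tool_pos: [469.6, -419.5, 89.7]
eef_rot: [0.059, 3.14, -0.004]
wrist_force: [0.6, -0.2, -0.1]
opening: 74.8
```

```bash
python3 - <<'E'
from h import *
o=env.observe(); print(np.round(o['tool_pos'],1),o['opening'],o['clock'],np.round(o['wrist_force'],1))
goto(470,-420,15,88)
b=get_image('side')
q=proj(b,[469,-420,50])[0].astype(int)
save('s21.png',cv2.resize(b['color'][q[1]-60:q[1]+40,q[0]-65:q[0]+65],None,fx=6,fy=6,interpolation=cv2.INTER_CUBIC)[:600])
E
```

```text
[ 469.6 -419.5   89.7] 74.81038659093578 31.7333 [ 0.6 -0.2 -0.1]
shift [-0.0004, -0.0003, 0.0748] turn [-0.1, 0.1, -0.1] rows>= 2
 jaw yaw now 87.9
```

View pics/s21.png

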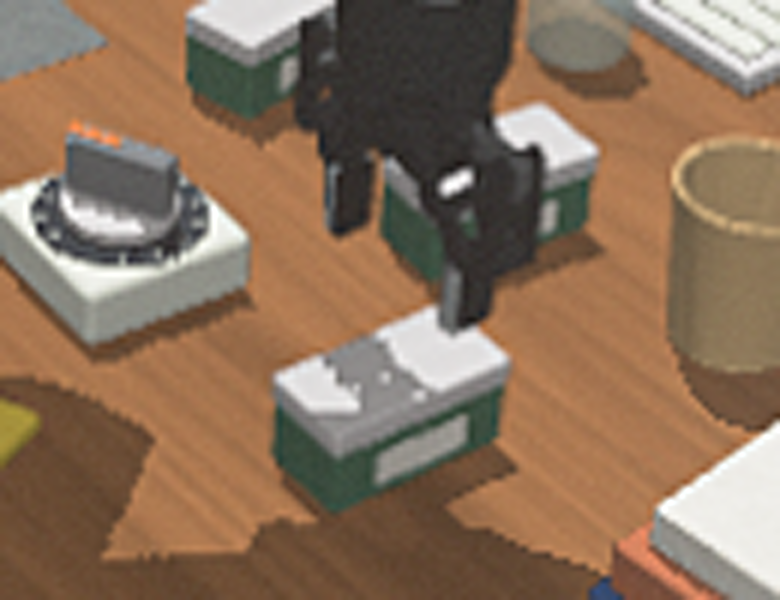

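carry_out(
  motion=[
    [0,0,0.025,0,0,0,-0.75],
    [0,0,0.05,0,0,0,-0.75],
    [0,0,0.07,0,0,0,-0.75],
    [0,0,0.075,0,0,0,-0.75],
    [0,0,0.075,0,0,0,-0.3],
    [0,0,0.075,0,0,0,0.2],
    [0,0,0.075,0,0,0,0.2],
    [0,0,0.075,0,0,0,0.2],
    [0,0,0.075,0,0,0,0.2],
    [0,0,0.075,0,0,0,0.2],
  ],
  force=100,
)

```text
clock: 32.62
tool_pos: [470.6, -420.6, 18.3]
eef_rot: [0.058, 3.136, -0.01]
wrist_force: [-1.0, 1.6, 7.5]
opening: 48.3
```

carry_out(
  motion=[
    [0,0,-0.01,0,0,0,0.2],
    [0,0,-0.03,0,0,0,0.2],
    [0,0,-0.06,0,0,0,0.2],
    [0,0,-0.09,0,0,0,0.2],
    [0,0,-0.12,0,0,0,0.2],
    [0,0,-0.12,0,0,0,0.2],
  ],
)

```text
clock: 33.12
tool_pos: [471.6, -421.5, 145.6]
eef_rot: [0.058, 3.129, -0.025]
wrist_force: [0.6, -1.7, -3.5]
opening: 48.5
```

carry_out(
  motion=[
    [0,0.015,0,0,0,4,0.2],
    [0,0.035,0,0,0,10,0.2],
    [0,0.06,0,0,0,17,0.2],
    [0,0.09,0,0,0,24,0.2],
    [0,0.12,0,0,0,30,0.2],
    [0,0.15,0,0,0,37,0.2],
    [0,0.18,0,0,0,44,0.2],
    [0,0.21,0,0,0,50,0.2],
    [0,0.24,0,0,0,57,0.2],
    [0,0.265,0,0,0,63,0.2],
  ],
)

```text
clock: 33.95
tool_pos: [480.5, -154.5, 141.0]
eef_rot: [1.689, 2.629, -0.011]
wrist_force: [0.1, 0.6, -5.4]
opening: 48.5
```

```bash
python3 - <<'E'
from h import *
o=env.observe(); print(np.round(o['tool_pos'],1),o['opening'],o['clock'],np.round(o['wrist_force'],1))
goto(461.5,68.5,120,TY)
b=get_image('side')
save('s22.png',cv2.resize(b['color'],(768,576)))
E
```

```text
[ 480.5 -154.5  141. ] 48.491131589913415 33.95 [ 0.1  0.6 -5.4]
shift [0.211, 0.0753, 0.0174] turn [0.4, 1.0, 26.8] rows>= 6
 jaw yaw now 24.6
```

View pics/s22.png

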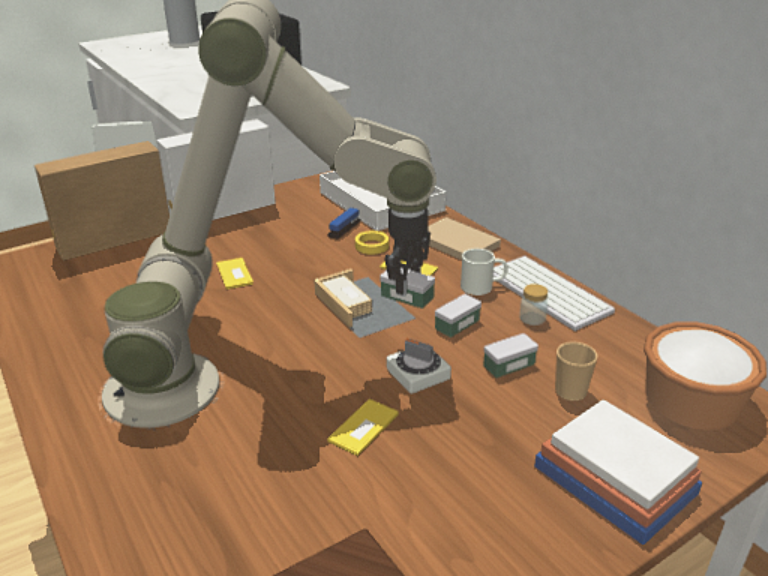

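carry_out(
  motion=[
    [0.025,0.01,0,0,0,4,0.2],
    [0.055,0.02,0,0,0,9,0.2],
    [0.085,0.03,0,0,0.3,14,0.2],
    [0.115,0.04,0,0,0.5,20,0.2],
    [0.15,0.053,0.005,0.2,0.8,25,0.2],
    [0.18,0.065,0.01,0.4,1,26.8,0.2],
    [0.2,0.072,0.015,0.4,1,26.8,0.2],
    [0.211,0.0753,0.017,0.4,1,26.8,0.2],
    [0.211,0.0753,0.017,0.4,1,26.8,0.2],
    [0.211,0.0753,0.017,0.4,1,26.8,0.2],
  ],
)

```text
clock: 34.83
tool_pos: [462.0, 72.3, 120.8]
eef_rot: [-2.267, -2.171, -0.002]
wrist_force: [0.2, 0.2, -6.6]
opening: 48.7
```

```bash
python3 - <<'E'
from h import *
o=env.observe(); print(np.round(o['tool_pos'],1),o['opening'],o['clock'],np.round(o['wrist_force'],1))
goto(461.5,68.5,56,TY)
b=get_image('side')
q=proj(b,[461,68,80])[0].astype(int)
save('s23.png',cv2.resize(b['color'][q[1]-60:q[1]+60,q[0]-65:q[0]+65],None,fx=5,fy=5,interpolation=cv2.INTER_CUBIC)[:600])
E
```

```text
[462.   72.3 120.8] 48.70275565688596 34.8333 [ 0.2  0.2 -6.6]
shift [-0.0041, -0.0003, 0.0648] turn [-0.1, -0.2, -0.3] rows>= 2
 jaw yaw now -2.5
```

View pics/s23.png

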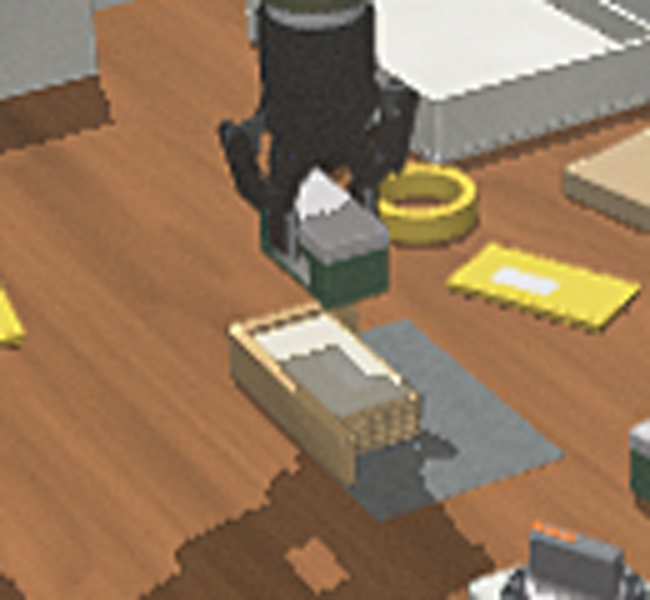

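carry_out(
  motion=[
    [-0.004,0,0.02,0,0,0,0.2],
    [-0.004,0,0.04,0,0,0,0.2],
    [-0.004,0,0.055,0,0,0,0.2],
    [-0.004,0,0.064,0,0,0,0.2],
    [-0.004,0,0.068,0,0,0,0.2],
    [-0.004,0,0.068,0,0,0,0.2],
    [-0.004,0,0.069,0,0,0,0.2],
    [-0.004,0,0.07,0,0,0,0.2],
  ],
)

```text
clock: 35.55
tool_pos: [462.7, 67.8, 51.7]
eef_rot: [-2.27, -2.17, -0.004]
wrist_force: [-0.9, -0.4, -5.3]
opening: 48.5
```

carry_out(
  motion=[
    [0,0,0.0005,0,0,0,0.2],
    [0,0,0.001,0,0,0,0.2],
  ],
)

```text
clock: 35.72
tool_pos: [463.1, 67.8, 51.3]
eef_rot: [-2.27, -2.171, -0.006]
wrist_force: [-0.5, -0.0, -6.4]
opening: 48.3
```

carry_out(
  motion=[
    [0,0,0.001,0,0,0,0.2],
    [0,0,0.002,0,0,0,0.2],
    [0,0,0.002,0,0,0,0.2],
  ],
)

```text
clock: 35.97
tool_pos: [463.3, 67.9, 50.4]
eef_rot: [2.27, 2.171, 0.007]
wrist_force: [-2.6, 2.7, 8.7]
opening: 48.6
```

carry_out(
  motion=[
    [0,0,-0.0005,0,0,0,-0.2],
    [0,0,-0.0005,0,0,0,-0.5],
    [0,0,-0.0005,0,0,0,-0.7],
    [0,0,-0.0005,0,0,0,-0.7],
    [0,0,-0.015,0,0,0,-0.7],
    [0,0,-0.04,0,0,0,-0.7],
    [0,0,-0.08,0,0,0,-0.7],
    [0,0,-0.1,0,0,0,-0.7],
  ],
)

```text
clock: 36.63
tool_pos: [463.8, 67.6, 153.7]
eef_rot: [2.267, 2.169, 0.011]
wrist_force: [0.5, -0.2, 0.5]
opening: 72.3
```

carry_out(
  motion=[
    [-0.03,0,0,0,0,0,-0.7],
    [-0.07,0,0,0,0,0,-0.7],
    [-0.11,0,0,0,0,0,-0.3],
    [-0.15,0,0,0,0,0,-0.3],
    [-0.19,0,0,0,0,0,-0.3],
    [-0.23,0,0,0,0,0,-0.3],
    [-0.27,0,0,0,0,0,-0.3],
    [-0.3,0,0,0,0,0,-0.3],
    [-0.3,0,0,0,0,0,-0.3],
  ],
)

```text
clock: 37.38
tool_pos: [450.4, -237.3, 152.7]
eef_rot: [2.271, 2.163, 0.009]
wrist_force: [-0.3, -0.4, -0.1]
opening: 55.4
```

```bash
python3 - <<'E'
from h import *
o=env.observe(); print(np.round(o['tool_pos'],1),o['opening'],o['clock'],np.round(o['wrist_force'],1),np.round(o['qpos'],2))
a=get_image('top');b=get_image('side')
q=proj(b,[461,68,50])[0].astype(int)
save('s24.png',cv2.resize(b['color'][q[1]-50:q[1]+70,q[0]-65:q[0]+65],None,fx=5,fy=5,interpolation=cv2.INTER_CUBIC)[:600])
save('t24.png',cv2.resize(a['color'],(768,576)))
for p in (a,b): print([(round(r['p'],2),np.round(r['at']).tolist(),w2tray(*r['at'][:2]).round()) for r in spotter.pinpoint('tin_1',p)])
for p in (a,b): print([(round(r['p'],2),np.round(r['at']).tolist()) for r in spotter.pinpoint('dial_grip',p)])
for r in spotter.silhouettes('timer',a): print(r['p'],rectfit(a,r['region'],34))
c=a['color'].astype(int); W=pts(a)
m=(c[...,0]>c[...,1]+80)&(c[...,0]>180)&(abs(W[...,0]-447)<60)&(abs(W[...,1]+243)<60)
v,u=np.nonzero(m); print(list(zip(u,v)))
E
```

```text
[ 450.4 -237.3  152.7] 55.38427260336703 37.3833 [-0.3 -0.4 -0.1] [-0.72  0.38  1.54  0.01  1.21 -0.67]
[(0.91, [619.0, -147.0, 30.0], array([ 199., -275.])), (0.71, [610.0, -319.0, 23.0], array([ 196., -448.])), (0.63, [463.0, 72.0, 57.0], array([ 35., -62.]))]
[(0.95, [468.0, 69.0, 60.0], array([ 39., -65.])), (0.92, [611.0, -319.0, 23.0], array([ 197., -447.])), (0.71, [660.0, -452.0, -2.0], array([ 251., -579.])), (0.67, [612.0, -146.0, 26.0], array([ 192., -275.]))]
[]
[(0.59, [445.0, -247.0, 67.0])]
[]
```

View pics/s24.png

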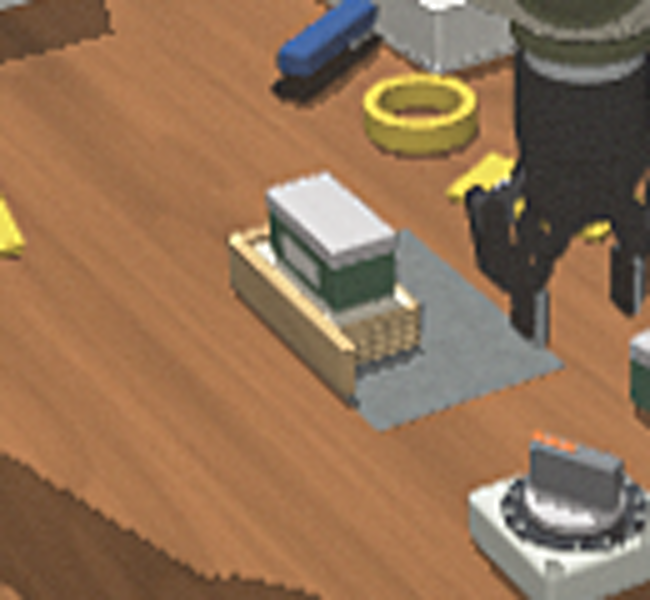

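View pics/t24.png

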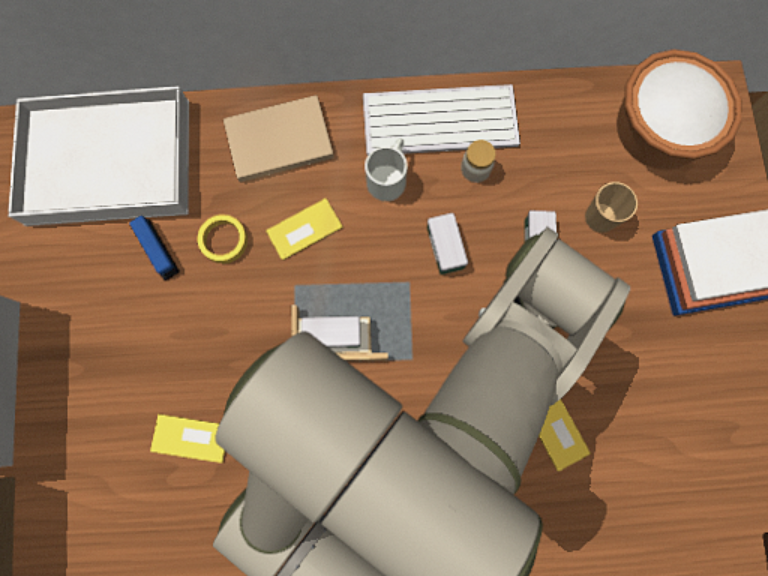

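```bash
python3 - <<'E'
from h import *
import pickle; a,b=pickle.load(open('p0.pkl','rb'))
save('d0.png',np.hstack([cv2.resize(a['color'][198:248,312:367],None,fx=7,fy=7,interpolation=cv2.INTER_CUBIC),cv2.resize(b['color'][220:265,255:305],(385,350),interpolation=cv2.INTER_CUBIC)]))
c=a['color'].astype(int); W=pts(a)
m=(c[...,0]>c[...,1]+60)&(c[...,0]>170)
m[:198]=0;m[248:]=0;m[:,:312]=0;m[:,367:]=0
n,l,s,ce=cv2.connectedComponentsWithStats(m.astype(np.uint8)); print(s[1:].tolist(),ce[1:].round(1).tolist())
for i in range(1,n):
    if s[i,4]<3: continue
    for z in (36,76): print(i,z,plane(a,ce[i],z).round(1))
# white box region
w=(c.min(-1)>195); w[:198]=0;w[248:]=0;w[:,:312]=0;w[:,367:]=0
w=cv2.morphologyEx(w.astype(np.uint8),cv2.MORPH_CLOSE,np.ones((9,9)))>0
print(rectfit(a,w,34))
E
```

```text
[[330, 209, 3, 4, 8], [333, 219, 9, 7, 23]] [[331.1, 210.2], [337.1, 222.3]]
1 36 [[ 476.2 -224.8   36. ]]
1 76 [[ 470.  -217.2   76. ]]
2 36 [[ 442.8 -237.4   36. ]]
2 76 [[ 437.7 -229.4   76. ]]
[442.5, -240.9, 92.7, 88.9, 86.0]
```

View pics/d0.png

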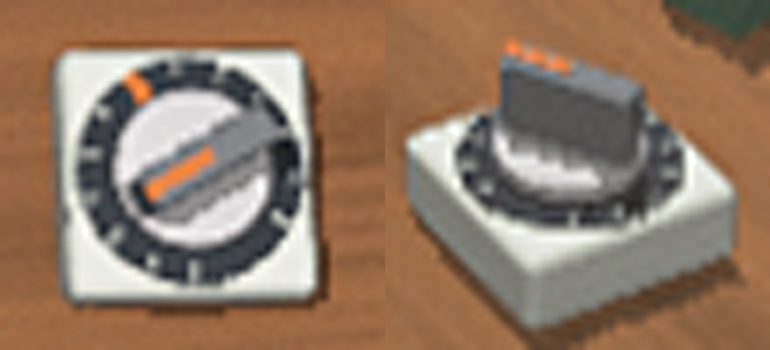

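```bash
python3 - <<'E'
from h import *
import pickle; a,b=pickle.load(open('p0.pkl','rb'))
# ring centre and bar ends
s=lambda x,y:(x/7+312-.43,y/7+198-.43)
print('bar mid',plane(a,s(212,158),76).round(1),'ring',plane(a,s(189,172),34).round(1),'mark',plane(a,s(139,86),34).round(1))
e=plane(a,[s(145,193),s(283,127)],76); print(e.round(1),np.degrees(np.arctan2(*(e[0]-e[1])[1::-1])))
goto(445,-243,100,21.7)
E
```

```text
bar mid [[ 442.4 -242.2   76. ]] ring [[ 443.1 -241.7   34. ]] mark [[ 477.5 -226.1   34. ]]
[[ 431.2 -216.1   76. ]
 [ 452.  -269.6   76. ]] 111.23267926993573
shift [-0.0124, -0.0056, 0.053] turn [0.4, -0.1, -24.1] rows>= 4
 jaw yaw now -2.4
```

carry_out(
  motion=[
    [-0.004,-0.002,0.01,0,0,-7,-0.3],
    [-0.008,-0.005,0.02,0.2,0,-14,-0.3],
    [-0.0119,-0.0071,0.035,0.4,0,-20,-0.3],
    [-0.0119,-0.0071,0.045,0.4,0,-24,-0.3],
    [-0.0119,-0.0071,0.053,0.4,0,-24,-0.3],
    [-0.0119,-0.0071,0.053,0.4,0,-24,-0.3],
  ],
  force=25,
)

```text
clock: 38.23
tool_pos: [443.2, -241.4, 98.8]
eef_rot: [-1.767, -2.594, -0.003]
wrist_force: [0.4, -0.1, -0.7]
opening: 55.6
```

```bash
python3 - <<'E'
from h import *
o=env.observe(); print(np.round(o['tool_pos'],1),o['opening'],o['clock'],np.round(o['wrist_force'],1))
goto(443.5,-242.5,52,21.7)
b=get_image('side')
q=proj(b,[445,-243,76])[0].astype(int)
save('s25.png',cv2.resize(b['color'][q[1]-60:q[1]+40,q[0]-50:q[0]+50],None,fx=6,fy=6,interpolation=cv2.INTER_CUBIC)[:600])
E
```

```text
[ 443.2 -241.4   98.8] 55.60968362412702 38.2333 [ 0.4 -0.1 -0.7]
shift [-0.0013, -0.0001, 0.0468] turn [-0.0, -0.2, -0.2] rows>= 2
 jaw yaw now 21.5
```

View pics/s25.png

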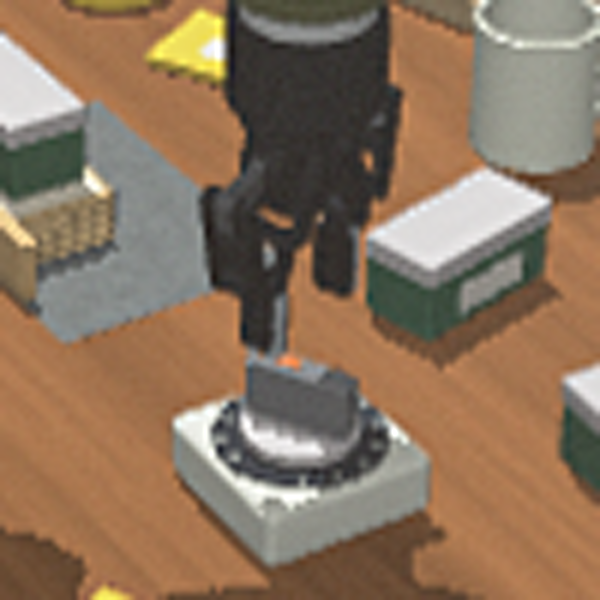

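carry_out(
  motion=[
    [-0.001,0,0.02,0,0,0,-0.3],
    [-0.001,0,0.04,0,0,0,-0.3],
    [-0.001,0,0.047,0,0,0,-0.3],
    [-0.001,0,0.047,0,0,0,0],
    [-0.001,0,0.047,0,0,0,0.3],
    [-0.001,0,0.047,0,0,0,0.6],
    [-0.001,0,0.047,0,0,0,0.8],
    [-0.001,0,0.047,0,0,0,0.8],
    [-0.001,0,0.047,0,0,0,0.8],
  ],
)

```text
clock: 39.03
tool_pos: [445.3, -243.3, 54.1]
eef_rot: [1.767, 2.593, 0.002]
wrist_force: [4.8, -0.1, 3.7]
opening: 15.2
```

```bash
python3 - <<'E'
from h import *
o=env.observe(); print(np.round(o['tool_pos'],1),o['opening'],o['clock'],np.round(o['wrist_force'],1),np.round(o['moment'],2))
goto(443.5,-242.5,52,-63.5)
E
```

```text
[ 445.3 -243.3   54.1] 15.174001203532953 39.0333 [ 4.8 -0.1  3.7] [ 0.12 -0.74 -0.01]
shift [0.0014, -0.0014, 0.0021] turn [0.2, -0.1, 85.0] rows>= 12
 jaw yaw now 21.5
```

carry_out(
  motion=[
    [0,0,0,0,0,6,0.8],
    [0,0,0,0,0,12,0.8],
    [0,0,0,0,0,18,0.8],
    [0,0,0,0,0,24,0.8],
    [0,0,0,0,0,30,0.8],
    [0,0,0,0,0,36,0.8],
    [0,0,0,0,0,42,0.8],
    [0,0,0,0,0,48,0.8],
    [0,0,0,0,0,54,0.8],
    [0,0,0,0,0,60,0.8],
  ],
)

```text
clock: 39.87
tool_pos: [443.9, -242.9, 54.1]
eef_rot: [-2.833, -1.357, -0.001]
wrist_force: [-6.2, -0.4, -1.4]
opening: 15.3
```

```bash
python3 - <<'E'
from h import *
o=env.observe(); print(np.round(o['tool_pos'],1),o['opening'],o['clock'],np.round(o['wrist_force'],1),np.round(o['moment'],2))
goto(445.3,-243.3,54,-63.5)
E
```

```text
[ 443.9 -242.9   54.1] 15.337335187630325 39.8667 [-6.2 -0.4 -1.4] [-0.06  1.07  0.  ]
shift [0.0006, 0.0013, 0.0001] turn [-0.0, -0.0, 24.7] rows>= 4
 jaw yaw now -38.8
```

carry_out(
  motion=[
    [0,0,0,0,0,6,0.8],
    [0,0,0,0,0,12,0.8],
    [0,0,0,0,0,18,0.8],
    [0,0,0,0,0,22,0.8],
    [0,0,0,0,0,24.7,0.8],
    [0,0,0,0,0,24.7,0.8],
    [0,0,0,0,0,24.7,0.8],
  ],
)

```text
clock: 40.45
tool_pos: [443.3, -242.5, 54.2]
eef_rot: [-3.056, -0.721, 0.001]
wrist_force: [-0.9, 1.0, -3.4]
opening: 14.9
```

carry_out(
  motion=[
    [0,0,0,0,0,0,0.4],
    [0,0,0,0,0,0,0],
    [0,0,0,0,0,0,-0.2],
    [0,0,-0.02,0,0,0,-0.2],
    [0,0,-0.06,0,0,0,-0.2],
    [0,0,-0.1,0,0,0,-0.2],
    [0,0,-0.13,0,0,0,-0.2],
    [0,0,-0.15,0,0,0,-0.2],
    [0,0,-0.15,0,0,0,-0.2],
  ],
)

```text
clock: 41.2
tool_pos: [444.9, -243.9, 208.9]
eef_rot: [3.052, 0.721, 0.007]
wrist_force: [-0.7, -1.7, 1.1]
opening: 51.2
```

```bash
python3 - <<'E'
from h import *
o=env.observe(); print(np.round(o['tool_pos'],1),o['opening'],o['clock'],np.round(o['wrist_force'],1),np.round(o['moment'],2))
goto(300,-450,210,-63.5)
goto(300,420,230,0)
E
```

```text
[ 444.9 -243.9  208.9] 51.194152718010606 41.2 [-0.7 -1.7  1.1] [0.01 0.02 0.02]
shift [-0.2218, 0.1195, -0.001] turn [0.4, -0.2, 0.1] rows>= 7
 jaw yaw now -63.4
shift [0.1676, -0.6584, -0.0252] turn [0.5, 0.1, -63.4] rows>= 17
 jaw yaw now -63.4
```

carry_out(
  motion=[
    [-0.03,0.015,0,0,0,0,-0.2],
    [-0.06,0.03,-0.01,0,0,0,-0.2],
    [-0.095,0.05,-0.02,0,0,0,-0.2],
    [-0.13,0.07,-0.03,0,0,0,-0.2],
    [-0.165,0.09,-0.03,0,0,0,-0.2],
    [-0.2,0.11,-0.03,0,0,0,-0.2],
    [-0.222,0.12,-0.03,0,0,0,-0.2],
    [-0.222,0.12,-0.03,0,0,0,-0.2],
    [-0.222,0.12,-0.03,0,0,0,-0.2],
  ],
)

```text
clock: 41.95
tool_pos: [299.0, -451.1, 238.2]
eef_rot: [3.053, 0.718, 0.007]
wrist_force: [1.1, 0.3, -0.3]
opening: 51.6
```

```bash
python3 - <<'E'
from h import *
o=env.observe(); print(np.round(o['tool_pos'],1),o['clock'])
a=get_image('top');b=get_image('side')
save('d1.png',np.hstack([cv2.resize(a['color'][198:248,312:367],None,fx=7,fy=7,interpolation=cv2.INTER_CUBIC),cv2.resize(b['color'][220:265,255:305],(385,350),interpolation=cv2.INTER_CUBIC)]))
save('t26.png',cv2.resize(a['color'],(768,576)))
save('s26.png',cv2.resize(b['color'][160:235,195:285],None,fx=8,fy=8,interpolation=cv2.INTER_CUBIC))
for p in (a,b): print([(round(r['p'],2),np.round(r['at']).tolist(),w2tray(*r['at'][:2]).round()) for r in spotter.pinpoint('tin_1',p)])
E
```

```text
[ 299.  -451.1  238.2] 41.95
[(0.81, [611.0, -321.0, 25.0], array([ 198., -449.])), (0.78, [616.0, -144.0, 26.0], array([ 195., -273.])), (0.66, [464.0, 73.0, 58.0], array([ 35., -61.]))]
[(0.86, [617.0, -321.0, 20.0], array([ 203., -449.])), (0.8, [468.0, 68.0, 59.0], array([ 39., -66.])), (0.72, [612.0, -143.0, 26.0], array([ 191., -271.]))]
```

View pics/d1.png

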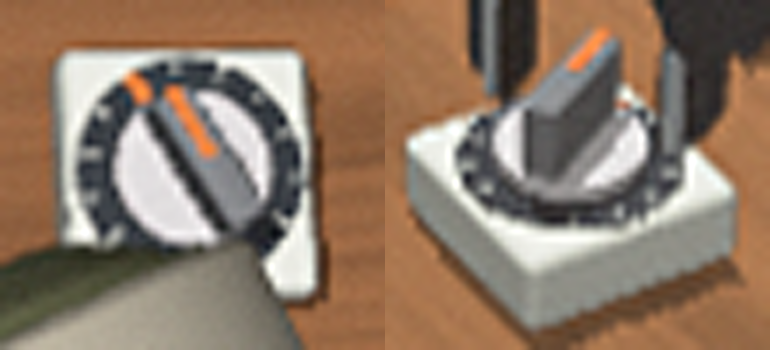

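View pics/t26.png

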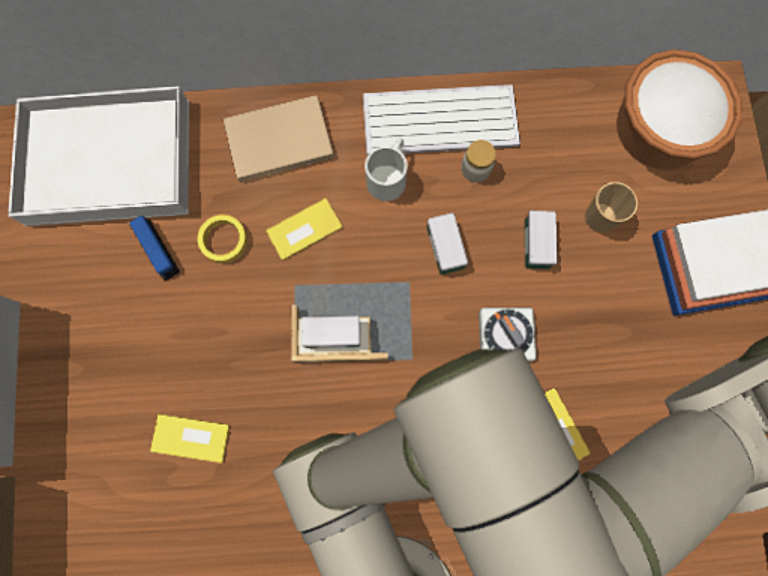

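View pics/s26.png

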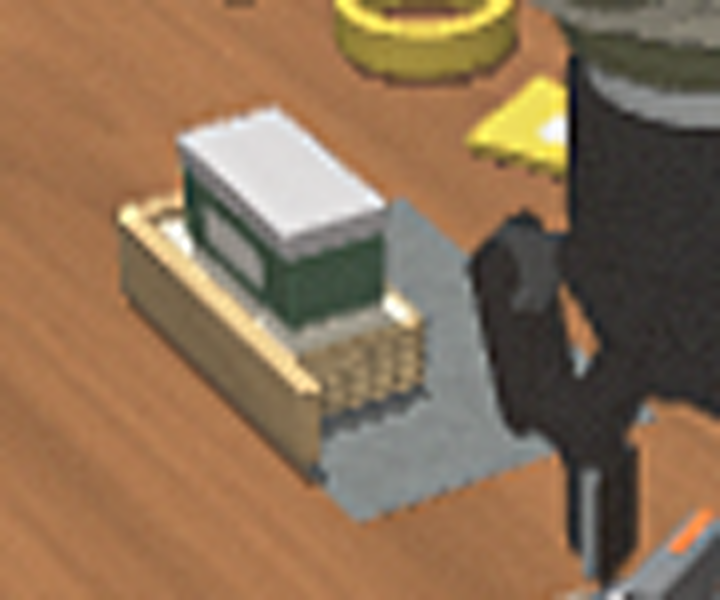

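```bash
python3 - <<'E'
from h import *
A=[get_image('top') for _ in range(4)];a=A[0];im=np.mean([x['color'] for x in A],0).astype(np.float32)
def prof(line):
    q=proj(a,np.array([[*tray2w(x,y),32] for x,y in line])).astype(np.float32)
    return cv2.remap(im,q[:,0].reshape(1,-1),q[:,1].reshape(1,-1),cv2.INTER_LINEAR)[0]
t=np.arange(-14,84,2.)
print('x',[(int(s),int(v)) for s,v in zip(t,np.mean([prof([(s,Y) for s in t]) for Y in (-120,-123,-126)],0)[:,0])])
t=np.arange(-145,-110,1.)
print('y',[(int(s),int(v)) for s,v in zip(t,np.mean([prof([(X,s) for s in t]) for X in (50,55,60)],0)[:,0])])
t=np.arange(-170,-145,1.)
print('wall end',[(int(s),int(v)) for s,v in zip(t,np.mean([prof([(X,s) for s in t]) for X in (-4,-5,-6)],0)[:,0])])
save('t27.png',cv2.resize(im[200:245,188:268].astype(np.uint8),None,fx=9,fy=9,interpolation=cv2.INTER_CUBIC))
E
```

```text
x [(-14, 77), (-12, 118), (-10, 187), (-8, 235), (-6, 234), (-4, 224), (-2, 212), (0, 207), (2, 225), (4, 222), (6, 195), (8, 151), (10, 153), (12, 156), (14, 156), (16, 156), (18, 155), (20, 155), (22, 155), (24, 156), (26, 156), (28, 156), (30, 156), (32, 156), (34, 155), (36, 154), (38, 154), (40, 154), (42, 155), (44, 155), (46, 155), (48, 156), (50, 154), (52, 152), (54, 152), (56, 199), (58, 229), (60, 244), (62, 238), (64, 195), (66, 145), (68, 108), (70, 118), (72, 122), (74, 124), (76, 125), (78, 125), (80, 123), (82, 120)]
y [(-145, 122), (-144, 117), (-143, 111), (-142, 102), (-141, 92), (-140, 85), (-139, 84), (-138, 84), (-137, 84), (-136, 85), (-135, 84), (-134, 76), (-133, 68), (-132, 76), (-131, 110), (-130, 143), (-129, 164), (-128, 181), (-127, 196), (-126, 194), (-125, 191), (-124, 189), (-123, 190), (-122, 191), (-121, 190), (-120, 190), (-119, 190), (-118, 190), (-117, 192), (-116, 190), (-115, 178), (-114, 166), (-113, 159), (-112, 155), (-111, 152)]
wall end [(-170, 112), (-169, 110), (-168, 107), (-167, 107), (-166, 107), (-165, 105), (-164, 102), (-163, 98), (-162, 123), (-161, 161), (-160, 197), (-159, 215), (-158, 234), (-157, 243), (-156, 241), (-155, 238), (-154, 237), (-153, 236), (-152, 236), (-151, 236), (-150, 236), (-149, 235), (-148, 236), (-147, 236), (-146, 235)]
```

View pics/t27.png

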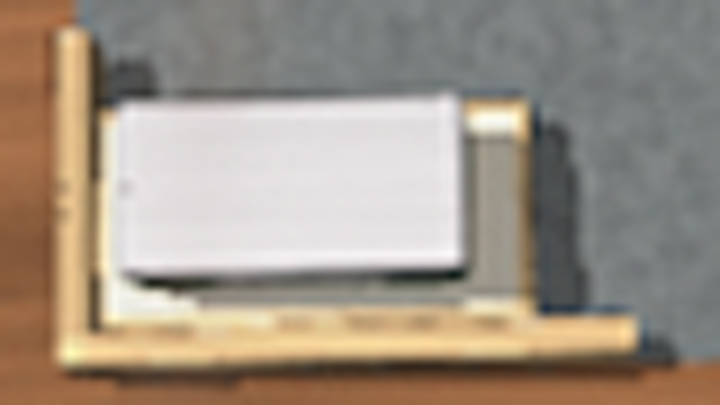

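```bash
python3 - <<'E'
from h import *
print(env.finish_job()); print(env.observe()['clock'])
E
```

```text
the job is handed in; nothing more can be done
None
the job is handed in; nothing more can be done
```

The job is done and handed in at about 42 s on the robot's clock; no verdict came back.

**Panels:** Only two loose panels had plywood edges, the blue and the cream, so I took those to be the panels; I left the three yellow look-alikes alone. I stacked the blue and cream panels on the two already in the tray. I tapped the pile against both walls, then once more against the short wall because a picture showed a gap of about 2.5 mm there.

The last picture shows:
- the pile's far edge at about 65.5 mm from the long wall, where flush is 66;
- its near end about 30.5 mm from the long wall's end, where flush is 30;
- all four ends in line in the side view.

I checked the lower panels only by their visible ends and by the push force.

**Tins:** Lifting each one gave about 1.5 N, 1.2 N and 6.0 N. The 6.0 N tin lies lid up on the pile, about 35 to 39 mm across and -61 to -66 mm along in the tray's frame. The two cameras differed by about 4 mm on its position, but it is well inside the limits. The two empty tins are on the desk where they stood.

**Dial:** The bar points at roughly 25° to 27° in world direction, and the orange mark lies at about 26° to 27°, so it is within about 2°; the limit is 5.7°.

No check failed. The grip held throughout, the other things on the desk look unmoved, and the arm was clear of everything when I handed in.

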